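# Set out the findings jars from the dust-hooded carousel

### The arm

A 7-joint arm with a two-finger parallel gripper is mounted at the origin on a cart in front of the work surface, level with it; the furniture and walls round the work are solid. World frame = base frame: x ahead of the robot, y to its left, z up, the work surface at z = 0. Lengths are in m, angles in rad, forces in N, time in s.
With the tool pointing down it reaches from about 0.35 to 0.9 m from the base axis. Payload 7.2 kg.
Tool frame: the origin (TCP) lies between the finger pads; the fingertips stand 11 mm ahead of it and the grasp point (between the pads) lies 8 mm behind it (env.tcp_to_tips is the z of the fingertips in the tool frame, in m); z points along the fingers, y is the direction in which the jaws open and shut (so a half turn about z gives the same grasp; the last joint's range is limited). The gripper opens to 85 mm and grips with 20 to 120 N. Pads are 22 mm wide; open, the fingers measure 114 mm over their backs; the gripper's body (76 mm by 85 mm) begins 54 mm behind the grasp point. The pads swing forward as they close: fully open they stand 13 mm farther back than shut.
Start: joints at [1.136, 0.411, -0.013, 1.596, 0.006, 1.134, -0.082], TCP at [0.224, -0.583, 0.242] pointing down, gripper open.
Joint ranges: [-2.95, 2.95], [-0.29, 1.99], [-1.47, 1.44], [0.14, 2.54], [-1.03, 4.17], [0.13, 1.85], [-2.86, 2.86]. Speed limits (rad/s): [2.39, 2.39, 3.01, 3.01, 3.14, 3.14, 3.14].

### API

Orientations are given as a unit quaternion [w, x, y, z].
In Python, from bench import env, grab_frame, camera_info, look_for, tip_of gives the robot as it stands.
- The arm moves only by the tool servo_tool, never from a script. Its arguments are lists of equal length, an entry for each row: "slide": the shift along the tool's x, y, z each as a share of 50 mm, from -1 to 1, a list of three; "spin": the turn about the tool's z as a share of 30 degrees, from -1 to 1; "claw": the opening, from -1 (shut) to 1 (fully open). In form: {"slide": [[x, y, z], ...], "spin": [spin, ...], "claw": [claw, ...]}. A call has 1 to 12 rows; each row shifts and turns the commanded pose from where the row before left it, along the tool's axes as they then stand; what a row does not reach is not made up. A row lasts 1/8 s, in which the tool goes at most 62.5 mm and 10.7 degrees, less where a joint would pass 70% of its speed; a pose out of reach is approached as far as the arm can. A call with a number of a shift or a turn outside -1 to 1 is refused whole. A call with a gripper value outside its range is refused whole. The fingers move at their own pace and stop on an object; the grip force is fixed at half the most. Time passes only in rows, so rows that do not move let the fingers close. It gives the time, the measured TCP pose, the force and the opening at its end, in the units of the state.
- env.read_state(): the state, without advancing time (a new reading comes with each control period).
- grab_frame(name): name is "scene" or "top" or "wrist"; returns the picture (480x640x3 uint8, red, green, blue); there is no depth.
- camera_info(name): a dict with "camera_matrix" (3x3 intrinsics, pixels), "k1" (the pictures are not rectified: a ray, as slopes to the right and down, at radius r is drawn at 1 + k1 r^2 times it, then the intrinsics apply), "eye" and "orientation" of the camera in the world. Camera axes: x right, y down, z forward; pixel columns grow to the right and rows downward; lengths in m; the calibration is good to about 2 mm. A picture is of the moment at which its call begins: read the wrist's pose just before it. camera_info takes no time and is no camera call; for the wrist camera it gives the pose at the moment of the call.
- env.close_job(): hands the job in, once; it reports no verdict.
Trained networks look in the newest picture that a camera, given by its name, has taken for a name from the list of things; names that differ only in an ending like _2 or _b are one class to them, and where a whole thing is asked for, a point or a joint stands for the part that bears it (a point fixed in the world has none). Each returns a list of dicts, best first, with "score" (0 to 1); they miss things now and then, are a little off and sometimes report something else, mostly with a low value. They report only what shows in the picture. A call takes as long as a camera call. They do not tell look-alikes from the thing itself.
- look_for(camera, target): "at" ([column, row] in pixels, amid what is visible of it).
- tip_of(camera, target): "at" ([column, row] in pixels: a listed point, or the origin of a listed thing).
The state is a dict: "time_s": time; "q": joint angles; "joint_velocities": joint speeds; "tau": joint torques, N m; "ee_pos": TCP position; "ee_rot": TCP orientation; "contact_force": force on the tool from outside, world axes, zero at the start; "moment": the same for the moment, N m; "finger_gap": opening from 0.0 (shut) to 1.0 (fully open).
Only numpy, scipy, OpenCV 4.12 (cv2) and the standard library are available. Lean on these libraries where they do the work, as an engineer would, in place of code of your own. Each camera call takes 0.05 s, during which the arm holds its last target.

### The job

Set out the jars for the bench session: turn the carousel to bring each white square screw-cap jar out from under the clear dust hood, stand every jar upright on the floor of the raised ledge's channel, and only there unscrew its cap (anticlockwise) by at least half a turn, leaving the jar standing in the channel. The two round canisters stay on the carousel: finish by turning it until both stand under the hood; do not disturb the spirit lamp.

Things in the scene. Friction and masses are not known exactly. Their poses are not given: they have to be found in the camera images.
- stand: fixed carousel stand: dark base board 332 x 332 mm, 28 mm thick, under the tray. Origin: centre of its underside; z up, -x is the open front, towards the robot. A clear box-shaped dust hood, open only at the front, covers the rear half: x from +0.012 to +0.166 m, full width, roof top 133 mm above the bench. Things can be taken from above only in front of it
- axis (a point): the tray's vertical turning axis at the height of the tray floor, 42 mm above the bench; axes as stand
- tray: round wooden revolving tray, 300 mm across; turns endlessly either way, stays where left (friction 0.1 N m). Origin on its axis, 10 mm below its floor. Six pockets, centres 98 mm from the axis at 0, 60, 120.. deg from the tray's x axis; walls between them (30, 90.. deg) and rim stand 12 mm above the floor; hub 28 mm in radius, 14 mm high, with a 14 mm radius knob to 30 mm
- post0 (a point): top centre of the round finger post 0 of the tray, 16 mm diameter, standing on the pocket wall at 30 degrees, 138 mm from the axis, 56 mm above the tray floor (top 98 mm above the bench); hold or push it to turn the tray
- post1 (a point): top centre of the round finger post 1 of the tray, 16 mm diameter, standing on the pocket wall at 90 degrees, 138 mm from the axis, 56 mm above the tray floor (top 98 mm above the bench); hold or push it to turn the tray
- post2 (a point): top centre of the round finger post 2 of the tray, 16 mm diameter, standing on the pocket wall at 150 degrees, 138 mm from the axis, 56 mm above the tray floor (top 98 mm above the bench); hold or push it to turn the tray
- post3 (a point): top centre of the round finger post 3 of the tray, 16 mm diameter, standing on the pocket wall at 210 degrees, 138 mm from the axis, 56 mm above the tray floor (top 98 mm above the bench); hold or push it to turn the tray
- post4 (a point): top centre of the round finger post 4 of the tray, 16 mm diameter, standing on the pocket wall at 270 degrees, 138 mm from the axis, 56 mm above the tray floor (top 98 mm above the bench); hold or push it to turn the tray
- post5 (a point): top centre of the round finger post 5 of the tray, 16 mm diameter, standing on the pocket wall at 330 degrees, 138 mm from the axis, 56 mm above the tray floor (top 98 mm above the bench); hold or push it to turn the tray
- jar1: white square screw-cap jar (may be absent), 46 x 46 mm, body 44 mm high with vertical flat sides along its x and y axes, 69 mm high with the cap; about 0.1 to 0.2 kg. Origin: centre of the underside, z up. All jars are alike
- jar2: white square screw-cap jar (may be absent), 46 x 46 mm, body 44 mm high with vertical flat sides along its x and y axes, 69 mm high with the cap; about 0.1 to 0.2 kg. Origin: centre of the underside, z up. All jars are alike
- jar3: white square screw-cap jar (may be absent), 46 x 46 mm, body 44 mm high with vertical flat sides along its x and y axes, 69 mm high with the cap; about 0.1 to 0.2 kg. Origin: centre of the underside, z up. All jars are alike
- jar4: white square screw-cap jar (may be absent), 46 x 46 mm, body 44 mm high with vertical flat sides along its x and y axes, 69 mm high with the cap; about 0.1 to 0.2 kg. Origin: centre of the underside, z up. All jars are alike
- jar1_cap (a joint): angle of jar1's round black ribbed cap (40 mm diameter, 20 mm high, its underside 48 mm above the jar's underside and 4 mm above the shoulder) on the jar, rad: 0 = screwed shut (white rib on the cap's top points along the jar's x axis), grows anticlockwise seen from above as it is unscrewed, stop at 3.9; captive, it does not lift off; friction 0.06 N m, which turns a jar that is not held
- jar2_cap (a joint): angle of jar2's round black ribbed cap (40 mm diameter, 20 mm high, its underside 48 mm above the jar's underside and 4 mm above the shoulder) on the jar, rad: 0 = screwed shut (white rib on the cap's top points along the jar's x axis), grows anticlockwise seen from above as it is unscrewed, stop at 3.9; captive, it does not lift off; friction 0.06 N m, which turns a jar that is not held
- jar3_cap (a joint): angle of jar3's round black ribbed cap (40 mm diameter, 20 mm high, its underside 48 mm above the jar's underside and 4 mm above the shoulder) on the jar, rad: 0 = screwed shut (white rib on the cap's top points along the jar's x axis), grows anticlockwise seen from above as it is unscrewed, stop at 3.9; captive, it does not lift off; friction 0.06 N m, which turns a jar that is not held
- jar4_cap (a joint): angle of jar4's round black ribbed cap (40 mm diameter, 20 mm high, its underside 48 mm above the jar's underside and 4 mm above the shoulder) on the jar, rad: 0 = screwed shut (white rib on the cap's top points along the jar's x axis), grows anticlockwise seen from above as it is unscrewed, stop at 3.9; captive, it does not lift off; friction 0.06 N m, which turns a jar that is not held
- canister_1: dark round canister, 34 mm diameter, 47 mm high, 30 g, loose in a pocket of the tray, next to the other canister; origin centre of the underside, z up
- canister_2: dark round canister, 34 mm diameter, 47 mm high, 30 g, loose in a pocket of the tray, next to the other canister; origin centre of the underside, z up
- ledge: fixed raised ledge on two wooden brackets: an aluminium channel, inside 54 mm wide (along its x) and 260 mm long (along its y), with lips 4 mm thick and 12 mm high all round; origin on the bench under its centre, z up
- channel (a point): centre of the channel's floor, 60 mm above the bench; axes as ledge. Jars stand in it with their sides along its lips, which keep a square jar from turning
- spirit_lamp: loose round spirit lamp, 81 mm diameter, 66 mm high; origin centre of the underside. A bystander
Mind the look-alikes: they are no part of the job. What is shaped like the jar4 but turquoise is not meant.

How it is judged:
On the way:
1. every jar stands in the channel of the ledge with its cap unscrewed (z of jar1 in the frame of channel between -0.004 and 0.004 m and x of jar1 in the frame of channel between -0.008 and 0.008 m and y of jar1 in the frame of channel between -0.115 and 0.115 m and angle between each of jar1, jar2, jar3, jar4's own z axis and vertical below 0.08 rad and value of joint each of jar1_cap, jar2_cap, jar3_cap, jar4_cap above 3 rad and z of jar2 in the frame of channel between -0.004 and 0.004 m and x of jar2 in the frame of channel between -0.008 and 0.008 m and y of jar2 in the frame of channel between -0.115 and 0.115 m and z of jar3 in the frame of channel between -0.004 and 0.004 m and x of jar3 in the frame of channel between -0.008 and 0.008 m and y of jar3 in the frame of channel between -0.115 and 0.115 m and z of jar4 in the frame of channel between -0.004 and 0.004 m and x of jar4 in the frame of channel between -0.008 and 0.008 m and y of jar4 in the frame of channel between -0.115 and 0.115 m), for 0.2 s.
At the end, for the whole second after the job is handed in: every present jar stands flat (0.08 rad) on the channel floor (4 mm), within 8 mm of its middle line and 115 mm of its centre along it, cap at 3.0 rad or more; both canisters stand on the tray, 15 mm or more behind its axis, under the hood; all at rest (all of step 1 and x of each of canister_1, canister_2 in the frame of axis above 0.015 m and horizontal distance between each of canister_1, canister_2 and axis below 0.135 m and z of canister_1 in the frame of axis between -0.005 and 0.006 m and angle between each of canister_1, canister_2's own z axis and vertical below 0.15 rad and z of canister_2 in the frame of axis between -0.005 and 0.006 m and linear speed of each of jar1, jar2, jar3, jar4, canister_1, canister_2 below 0.02 m/s); the robot touches nothing.
It fails at once if the cap of jar1 was unscrewed while the jar was not in the ledge's channel (value of joint jar1_cap above 0.8 rad and (horizontal distance between jar1 and channel above 0.16 m or z of jar1 in the frame of channel below -0.03 m or z of jar1 in the frame of channel above 0.05 m)).
It fails at once if the cap of jar2 was unscrewed while the jar was not in the ledge's channel (value of joint jar2_cap above 0.8 rad and (horizontal distance between jar2 and channel above 0.16 m or z of jar2 in the frame of channel below -0.03 m or z of jar2 in the frame of channel above 0.05 m)).
It fails at once if the cap of jar3 was unscrewed while the jar was not in the ledge's channel (value of joint jar3_cap above 0.8 rad and (horizontal distance between jar3 and channel above 0.16 m or z of jar3 in the frame of channel below -0.03 m or z of jar3 in the frame of channel above 0.05 m)).
It fails at once if the cap of jar4 was unscrewed while the jar was not in the ledge's channel (value of joint jar4_cap above 0.8 rad and (horizontal distance between jar4 and channel above 0.16 m or z of jar4 in the frame of channel below -0.03 m or z of jar4 in the frame of channel above 0.05 m)).
It fails at once if the spirit lamp was disturbed (distance of spirit_lamp from where it was at the start of the episode above 0.03 m or angle between spirit_lamp's own z axis and vertical above 0.4 rad).
Of jar1, jar2, jar3, jar4 only 2 to 3 are there at a start; the rules pass over those that are not, and their reading is None.
At some moment in a run one of jar1, jar2, jar3, jar4 may be knocked a few centimetres aside while the robot is not near it.
It also fails if it takes over 210 s, if anything falls off the work surface, if the arm or the gripper's body presses on something with over 40 N, if the wrist force passes 120 N, or if a joint passes its speed limit or range.

## Working session

There is one attempt and no reset: what is moved stays moved. The work goes in short steps, Python scripts to look and compute and a tool call to move; the robot and the scene stay as the last step left them, time stands still between calls to the robot, and variables do not carry over. Pictures are saved under pics/ and viewed, and the job is handed in when it is done.

Besides the shell and the picture viewer there is one more tool, called after "Call:" by a JSON object that holds its "fn" and its "kwargs". servo_tool: Moves the arm, as the interface text tells. Its arguments: {"type":"object","properties":{"slide":{"type":"array"},"spin":{"type":"array"},"claw":{"type":"array"}},"required":["slide","spin","claw"]}

```bash
ls; mkdir -p pics; python3 - <<'E'
from bench import env, grab_frame, camera_info, look_for, tip_of
import cv2,numpy as np
for n in ["scene","top","wrist"]:
    f=grab_frame(n); cv2.imwrite(f"pics/{n}0.png",f[:,:,::-1])
    print(n,camera_info(n))
s=env.read_state();print(s, env.tcp_to_tips)
E
```

```text
pics
scene {'camera_matrix': array([[581.05145007,   0.        , 319.74921505],
       [  0.        , 581.05145007, 239.76895409],
       [  0.        ,   0.        ,   1.        ]]), 'k1': 0.005372096014515405, 'eye': array([-0.1534267 ,  0.46272661,  0.91637979]), 'orientation': array([ 0.18930928, -0.42906771,  0.81229189, -0.34676331])}
top {'camera_matrix': array([[555.26745441,   0.        , 317.17818721],
       [  0.        , 555.26745441, 238.15172751],
       [  0.        ,   0.        ,   1.        ]]), 'k1': -0.1272684104259319, 'eye': array([ 0.47673193, -0.01530556,  1.4337849 ]), 'orientation': array([-0.02422661,  0.71635224, -0.69680759,  0.02667823])}
wrist {'camera_matrix': array([[403.998552  ,   0.        , 321.11991916],
       [  0.        , 403.998552  , 235.58359863],
       [  0.        ,   0.        ,   1.        ]]), 'k1': -0.06350462181645014, 'eye': array([ 0.30030016, -0.55345732,  0.37316124]), 'orientation': array([ 0.13181885,  0.81387405, -0.55844174, -0.09151857])}
{'time_s': 0.15, 'q': array([ 1.13579076,  0.41175437, -0.01271465,  1.59683555,  0.00562069,
        1.134266  , -0.08221652]), 'joint_velocities': array([ 0.00070704, -0.00197999,  0.00084444, -0.00292416,  0.00153334,
        0.00117981, -0.00131421]), 'tau': array([ 2.08263184e-03, -6.01033473e+01,  6.83196690e-01, -2.99644572e+01,
        1.39734228e-02,  7.99138768e-03,  2.69270038e-05]), 'ee_pos': array([ 0.22398854, -0.58310987,  0.24162906]), 'ee_rot': array([-5.91968016e-04,  9.83226952e-01,  1.82385263e-01, -1.62173266e-04]), 'contact_force': array([-0.13973277, -0.31088509, -0.11318229]), 'moment': array([ 0.03523818, -0.03464638, -0.01417225]), 'finger_gap': 0.9979518319311447} 0.011
```

View pics/scene0.png

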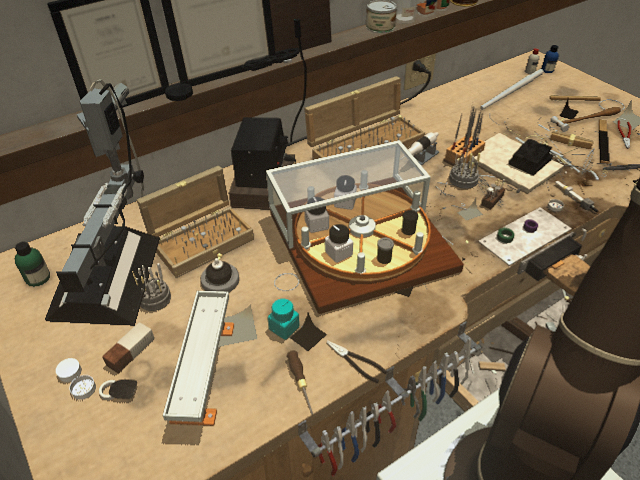

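View pics/top0.png

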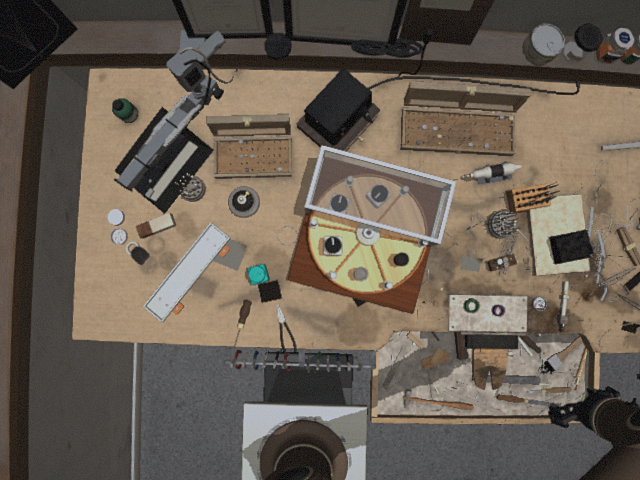

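View pics/wrist0.png

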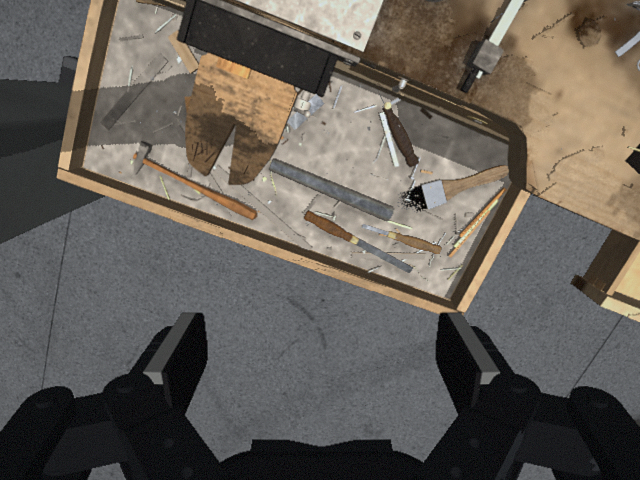

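```bash
cat > h.py <<'E'
from bench import env, grab_frame, camera_info, look_for, tip_of
import cv2,numpy as np
from scipy.spatial.transform import Rotation as R
def rot(q): return R.from_quat([q[1],q[2],q[3],q[0]]).as_matrix()
def unproj(ci,uv,z):
    K=ci['camera_matrix'];d=np.array([ci['k1'],0,0,0,0.])
    n=cv2.undistortPoints(np.array([[uv]],float),K,d)[0,0]
    r=rot(ci['orientation'])@np.array([n[0],n[1],1]);e=np.array(ci['eye'])
    return e+r*(z-e[2])/r[2]
def proj(ci,P):
    Rm=rot(ci['orientation']).T
    P=np.atleast_2d(np.array(P,float))
    rv=cv2.Rodrigues(Rm)[0]; t=-Rm@np.array(ci['eye'])
    return cv2.projectPoints(P,rv,t,ci['camera_matrix'],np.array([ci['k1'],0,0,0,0.]))[0][:,0]
def tool():
    s=env.read_state();Rt=rot(s['ee_rot']);return s,Rt
def shifts(target_xy_z,yaw=None):
    """tool-frame shift (units of 50mm) to TCP target; spin units of 30deg for tool x axis yaw"""
    s,Rt=tool();d=Rt.T@(np.array(target_xy_z)-s['ee_pos'])
    cur=np.degrees(np.arctan2(Rt[1,1],Rt[0,1]))
    print('pos',s['ee_pos'].round(4),'yawY',cur.round(2),'units',(d/.05).round(2),'t',s['time_s'], 'gap',round(s['finger_gap'],3))
    if yaw is not None:
        dd=(cur-yaw+90)%180-90   # spin positive about tool z(down)= decreasing world yaw
        print('spin units',round(dd/30,3),'deg',round(dd,1), 'q7',s['q'][6])
def zoom(n,u,v,w,h,fn,scale=4):
    f=grab_frame(n);c=f[v:v+h,u:u+w];cv2.imwrite(fn,cv2.resize(c,None,fx=scale,fy=scale,interpolation=cv2.INTER_CUBIC)[:,:,::-1])
E
python3 - <<'E'
from h import *
zoom('top',280,140,190,150,'pics/tz.png',4)
zoom('top',140,170,190,150,'pics/tz2.png',4)
ci=camera_info('top')
for t in ['stand','axis','tray','post0','jar1','canister_1','ledge','channel','spirit_lamp']:
    for fn in (look_for,tip_of):
        try:r=fn('top',t)
        except Exception as e: r=[];print(e)
        for x in r[:6]:
            print(fn.__name__,t,round(x['score'],2),np.round(x['at'],1), unproj(ci,x['at'],{'stand':0,'axis':.042,'tray':.032,'post0':.098,'jar1':.042,'canister_1':.042,'ledge':0,'channel':.06,'spirit_lamp':0}[t]).round(3)[:2])
E
```

```text
call stand 0.23 [364.4 252.1] [ 0.547 -0.142]
call stand 0.59 [366.7 234. ] [ 0.595 -0.147]
call axis 0.58 [377.  202.3] [ 0.672 -0.168]
call tray 0.61 [364.  253.3] [ 0.543 -0.138]
call tray 0.56 [366.8 232.5] [ 0.596 -0.144]
call tray 0.42 [390.5 283.1] [ 0.469 -0.207]
call post0 0.97 [360.6 250.9] [ 0.545 -0.124]
call post0 0.56 [333.6 246.3] [ 0.555 -0.059]
call post0 0.66 [311.2 221.7] [ 0.613 -0.003]
call post0 0.66 [336.  276.1] [ 0.483 -0.066]
call post0 0.61 [426.8 241.2] [ 0.573 -0.285]
call post0 0.55 [386.5 286.6] [ 0.461 -0.189]
call jar1 0.94 [330.7 246.9] [ 0.556 -0.053]
call jar1 0.75 [260.  274.5] [0.482 0.122]
call jar1 0.91 [329.4 245.8] [ 0.559 -0.05 ]
call jar1 0.63 [261.3 274.1] [0.483 0.119]
call canister_1 0.7 [359.6 276.2] [ 0.485 -0.128]
call canister_1 0.7 [402.  256.8] [ 0.536 -0.233]
call canister_1 0.74 [362.1 279.7] [ 0.476 -0.134]
call canister_1 0.64 [400.3 256. ] [ 0.538 -0.229]
call ledge 0.76 [185.2 271.3] [0.484 0.321]
call ledge 0.79 [191.  274.3] [0.477 0.306]
call channel 0.93 [184.8 273.1] [0.48  0.308]
call channel 0.58 [245.1 202.6] [0.66  0.164]
call channel 0.91 [186.2 270.1] [0.487 0.305]
call spirit_lamp 0.74 [246.7 200.9] [0.672 0.167]
call spirit_lamp 0.93 [245.1 202.5] [0.668 0.172]
```

View pics/tz.png

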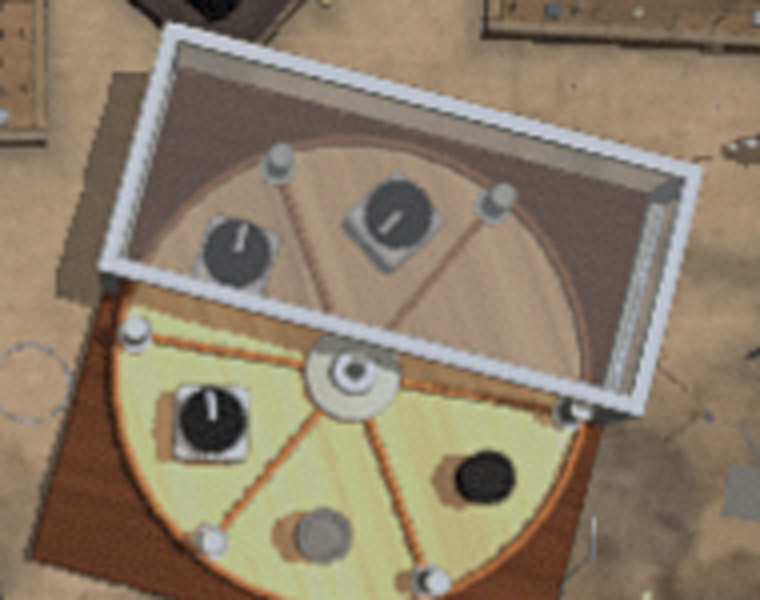

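View pics/tz2.png

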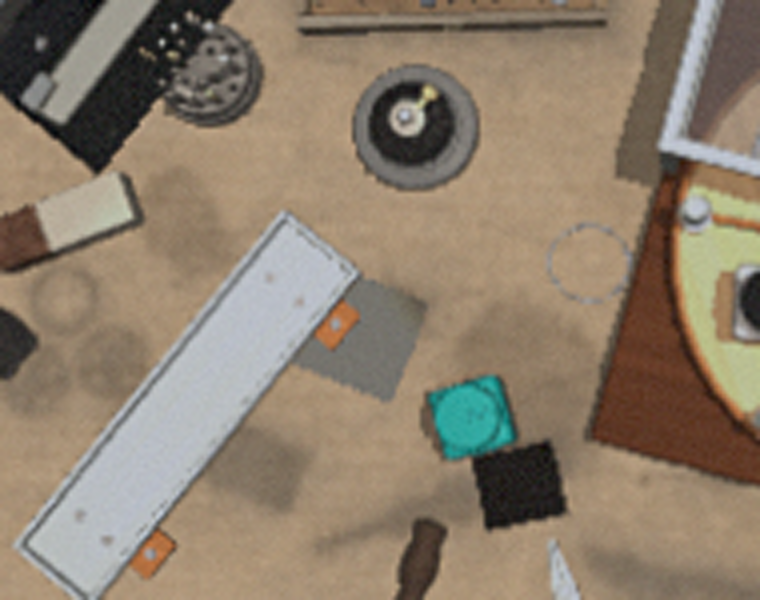

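```bash
cat > m1.py <<'E'
from h import *
from scipy.optimize import least_squares
ci=camera_info('top')
posts=np.array([[137,327],[212,538],[433,576],[572,408],[281,158],[497,197]])/4+[280,140]
W=np.array([unproj(ci,p,.098)[:2] for p in posts])
def f(p):
    a=np.arctan2(W[:,1]-p[1],W[:,0]-p[0]); r=np.hypot(*(W-p[:2]).T)
    e=(a-p[2]+np.pi/6)%(np.pi/3)-np.pi/6
    return np.r_[r-.138,e*.138]
s=least_squares(f,[.595,-.145,0.1]);print('axis',s.x, 'res',s.fun.round(4)); ax=s.x[:2]
print('post ang',np.degrees(np.arctan2(*(W-ax).T[::-1])).round(1))
hood=np.array([[172,25],[700,172],[640,410],[102,270]])/4+[280,140]
H=np.array([unproj(ci,p,.133)[:2] for p in hood]);print('hood',H.round(4), np.linalg.norm(np.diff(H,axis=0),axis=1))
ex=((H[0]+H[1])-(H[2]+H[3]));th=np.arctan2(ex[1],ex[0]);ey=H[0]-H[1];print('stand yaw',np.degrees(th),np.degrees(np.arctan2(-ey[0],ey[1])))
print('hood ctr minus .089',H.mean(0)-.089*np.array([np.cos(th),np.sin(th)]))
for n,uv,z in [('jarA cap',(210,418),.111),('jarB cap',(237,250),.111),('jarC cap',(398,213),.111),('can light',(324,535),.089),('can dark',(486,475),.089)]:
    w=unproj(ci,np.array(uv)/4+[280,140],z)[:2]; d=w-ax
    print(n,w.round(4),'r',np.hypot(*d).round(4),'ang',np.degrees(np.arctan2(d[1],d[0])).round(1))
f=grab_frame('top');c=f[215:330,135:240];cv2.imwrite('pics/led.png',cv2.resize(c,None,fx=5,fy=5,interpolation=cv2.INTER_CUBIC)[:,:,::-1])
E
python3 m1.py
```

```text
axis [ 0.59245445 -0.14336693  0.37073368] res [-0.0035 -0.0027 -0.0035 -0.0043 -0.003  -0.0025  0.0003  0.0005  0.0006
 -0.0012 -0.0008  0.0007]
post ang [  81.3  141.4 -158.5  -99.3   20.9  -38.4]
hood [[ 0.7907 -0.0264]
 [ 0.7119 -0.3443]
 [ 0.5684 -0.3091]
 [ 0.6423  0.011 ]] [0.32751031 0.14776572 0.32856164]
stand yaw -13.944024533143878 -13.925223334347582
hood ctr minus .089 [ 0.5919604  -0.14573971]
jarA cap [ 0.558  -0.0556] r 0.0943 ang 111.4
jarB cap [ 0.6595 -0.0692] r 0.1 ang 47.9
jarC cap [ 0.6848 -0.1657] r 0.095 ang -13.6
can light [ 0.4904 -0.1271] r 0.1034 ang 170.9
can dark [ 0.5293 -0.2249] r 0.1031 ang -127.8
```

View pics/led.png

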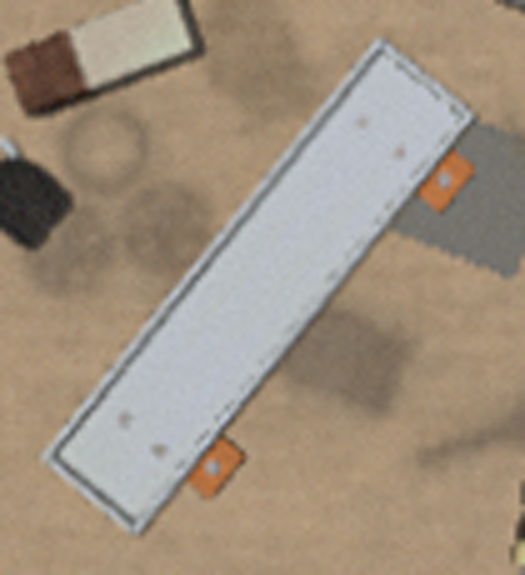

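```bash
cat > m2.py <<'E'
from h import *
ci=camera_info('top')
c=(np.array([[380,40],[475,116],[138,533],[45,458]])+.5)/5-.5+[135,215]
L=np.array([unproj(ci,p,.072)[:2] for p in c]);print(L.round(4),np.linalg.norm(np.diff(L,axis=0),axis=1))
print(L.mean(0)); d=(L[0]+L[1]-L[2]-L[3]);print('long axis deg',np.degrees(np.arctan2(d[1],d[0])), np.degrees(np.arctan2(*(L[0]-L[3])[::-1])),np.degrees(np.arctan2(*(L[1]-L[2])[::-1])))
grab_frame('scene')
cs=camera_info('scene')
for t in ['channel','ledge','jar1','canister_1','spirit_lamp','axis','post0']:
  for x in tip_of('scene',t)[:6]:
    print(t,round(x['score'],2),np.round(x['at'],1), unproj(cs,x['at'],{'axis':.042,'post0':.098,'jar1':.042,'canister_1':.042,'ledge':0,'channel':.06,'spirit_lamp':0}[t]).round(4)[:2])
zoom('scene',150,280,100,150,'pics/ls.png',4)
zoom('scene',260,140,205,170,'pics/ss.png',3.9)
E
python3 m2.py
```

```text
[[0.6062 0.2459]
 [0.5699 0.1972]
 [0.3595 0.357 ]
 [0.3946 0.4053]] [0.06083309 0.26420986 0.05967661]
[0.48256738 0.3013476 ]
long axis deg -37.10891505636322 -36.98286997770168 -37.23529033003557
channel 0.86 [200.9 352.6] [0.4783 0.3016]
channel 0.18 [359.9 252. ] [ 0.5213 -0.0847]
ledge 0.75 [203.  371.8] [0.4812 0.3058]
jar1 0.93 [337.9 252.4] [ 0.5612 -0.0568]
jar1 0.64 [316.8 224.5] [ 0.661  -0.0694]
jar1 0.61 [284.7 323.4] [0.4623 0.1373]
jar1 0.46 [343.  203.4] [ 0.6874 -0.161 ]
canister_1 0.93 [384.4 259.7] [ 0.4877 -0.1248]
canister_1 0.68 [407.4 232.3] [ 0.5254 -0.2199]
canister_1 0.34 [305.9 226.7] [ 0.6687 -0.0452]
spirit_lamp 0.61 [221.9 282.4] [0.662  0.1743]
spirit_lamp 0.39 [408.  227.5] [ 0.5699 -0.2646]
post0 0.86 [304.7 227.4] [ 0.6157 -0.0094]
post0 0.86 [360. 254.] [ 0.4867 -0.0572]
post0 0.71 [418.2 190.3] [ 0.5745 -0.2863]
post0 0.63 [418.5 229.8] [ 0.4747 -0.2001]
```

View pics/ls.png

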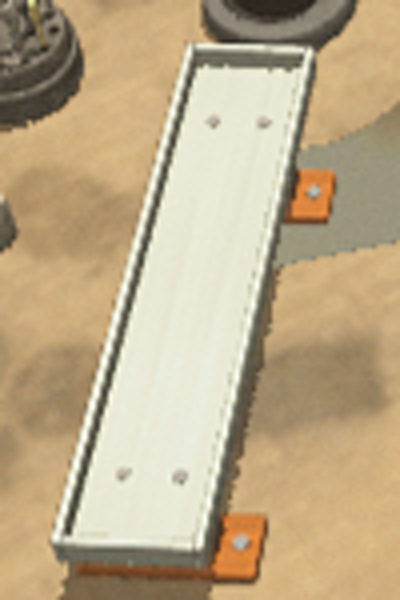

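View pics/ss.png

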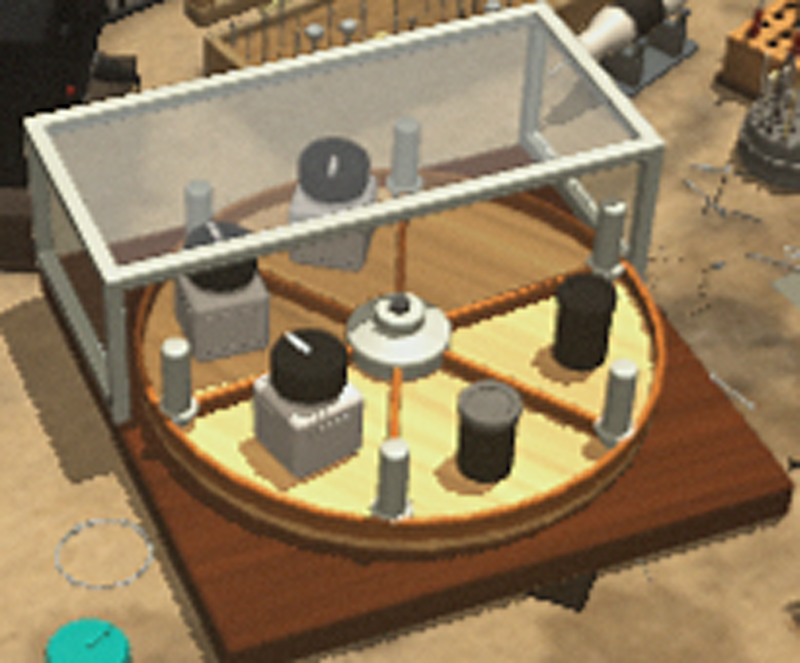

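```bash
cat > m3.py <<'E'
from h import *
s,Rt=tool();ci=camera_info('wrist')
print('cam off tool',Rt.T@(ci['eye']-s['ee_pos']),'tool x',Rt[:,0].round(3),'y',Rt[:,1].round(3))
print('cam z axis in tool',(Rt.T@rot(ci['orientation'])).round(3))
cs=camera_info('scene')
c=(np.array([[192,46],[314,50],[208,562],[55,548]])+.5)/4-.5+[150,280]
L=np.array([unproj(cs,p,.072)[:2] for p in c]);print('ledge scene',L.round(4),np.linalg.norm(np.diff(L,axis=0),axis=1),L.mean(0))
P=(np.array([[176,345],[394,446],[622,367],[612,209]])+.5)/3.9-.5+[260,140]
print('posts scene',np.array([unproj(cs,p,.098)[:2] for p in P]).round(4))
shifts([.45,-.12,.30],90)
E
python3 m3.py
```

```text
cam off tool [ 0.08187526 -0.00045711 -0.13152891] tool x [0.933 0.359 0.   ] y [ 0.359 -0.933  0.   ]
cam z axis in tool [[ 0.001 -0.949 -0.317]
 [ 1.     0.001 -0.   ]
 [ 0.001 -0.317  0.949]]
ledge scene [[0.6042 0.2462]
 [0.5683 0.1987]
 [0.3503 0.3596]
 [0.3906 0.4076]] [0.05957651 0.27095582 0.06267498] [0.4783535 0.3030251]
posts scene [[ 0.6138 -0.0083]
 [ 0.486  -0.0583]
 [ 0.4648 -0.1932]
 [ 0.5687 -0.2764]]
pos [ 0.2241 -0.5834  0.2423] yawY -68.99 units [ 7.54 -7.03 -1.15] t 1.7 gap 1.003
spin units 0.7 deg 21.0 q7 -0.08219078326414599
```

Call:
{"fn": "servo_tool", "kwargs": {"slide": [[0.84, -0.78, -0.13], [0.84, -0.78, -0.13], [0.84, -0.78, -0.13], [0.84, -0.78, -0.13], [0.84, -0.78, -0.13], [0.84, -0.78, -0.13], [0.84, -0.78, -0.13], [0.84, -0.78, -0.13], [0.84, -0.78, -0.13], [0, 0, 0], [0, 0, 0], [0, 0, 0]], "spin": [0, 0, 0, 0, 0, 0, 0, 0, 0, 0.35, 0.35, 0], "claw": [1, 1, 1, 1, 1, 1, 1, 1, 1, 1, 1, 1]}}

```text
time_s: 3.2
ee_pos: [0.4511, -0.1201, 0.3009]
ee_rot: [0.0, 1.0, 0.001, 0.0]
contact_force: [-0.0, 0.2, 0.1]
finger_gap: 0.999
```

```bash
cat > m4.py <<'E'
from h import *
import sys
s,Rt=tool();ci=camera_info('wrist');f=grab_frame('wrist')
print(s['ee_pos'],s['q'],s['time_s'])
cv2.imwrite(sys.argv[1],f[:,:,::-1])
for t,z in [('jar1',.042),('canister_1',.042),('post0',.098)]:
  for x in tip_of('wrist',t)[:6]:
    print(t,round(x['score'],2),np.round(x['at'],1),unproj(ci,x['at'],z).round(4)[:2])
E
python3 m4.py pics/w1.png
```

```text
[ 0.45111966 -0.12011009  0.30087758] [ 0.47253438  0.10907782 -0.3425971   1.86157702  0.03976168  1.17732693
 -1.45248486] 3.2
jar1 0.93 [ 91.9 152.5] [0.4873 0.1043]
jar1 0.82 [248.5  73.6] [ 0.5574 -0.0532]
canister_1 0.75 [433.8 106.1] [ 0.5297 -0.2241]
canister_1 0.69 [326.6 143.6] [ 0.4945 -0.1246]
post0 0.91 [410.  188.6] [ 0.4631 -0.1944]
post0 0.82 [250.1 161.6] [ 0.4853 -0.0607]
post0 0.79 [527.3  48.9] [ 0.5746 -0.2795]
```

View pics/w1.png

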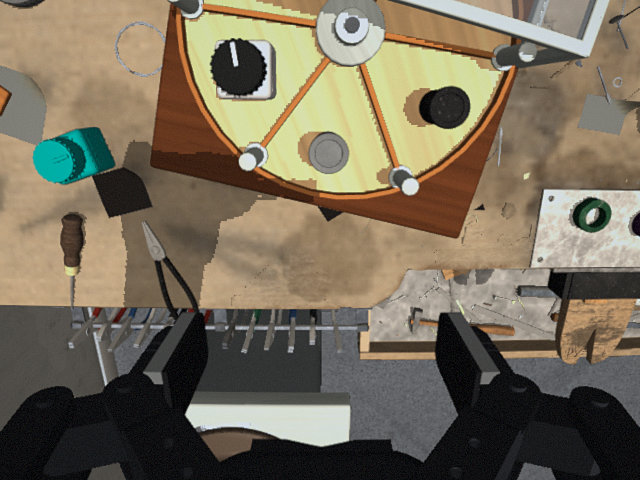

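Call:
{"fn": "servo_tool", "kwargs": {"slide": [[0.4, -0.67, 0.6], [0.4, -0.67, 0.6], [0, 0, 0]], "spin": [0, 0, 0], "claw": [0.45, 0.45, 0.45]}}

```text
time_s: 3.78
ee_pos: [0.4908, -0.0504, 0.2387]
ee_rot: [-0.001, 1.0, 0.003, -0.002]
contact_force: [0.3, -0.7, -0.0]
finger_gap: 0.725
```

```bash
python3 m4.py pics/w2.png; python3 - <<'E'
from h import *
zoom('wrist',180,60,190,150,'pics/w2z.png',4);print(env.read_state()['finger_gap'])
E
```

```text
[ 0.49076323 -0.05042785  0.23868262] [ 0.35235928  0.22163777 -0.40307092  1.88842406  0.09687798  1.0541931
 -1.65427599] 3.775
jar1 0.6 [327.8 121.8] [ 0.5565 -0.0541]
jar1 0.59 [135.4 196.9] [0.4952 0.1071]
canister_1 0.72 [531.7 161.1] [ 0.5281 -0.2221]
canister_1 0.68 [415.9 196.8] [ 0.4968 -0.1283]
canister_1 0.21 [331.6 120.1] [ 0.5578 -0.0571]
post0 0.93 [517.8 261.1] [ 0.4623 -0.1947]
post0 0.79 [257.1  32.9] [ 0.6127 -0.0091]
post0 0.79 [332.5 234. ] [ 0.4822 -0.0577]
0.7188896094222348
```

View pics/w2.png

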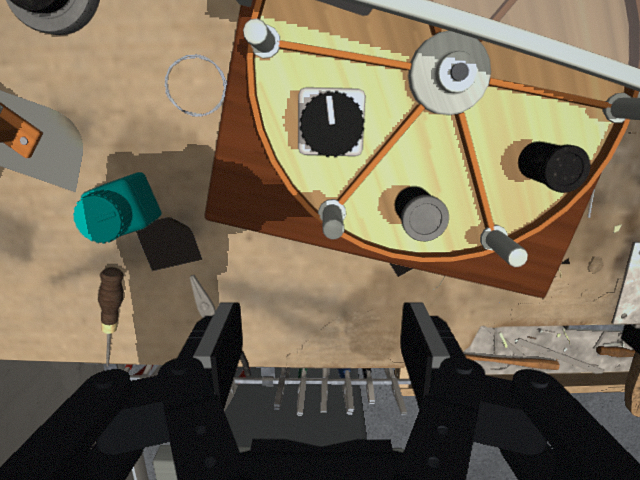

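View pics/w2z.png

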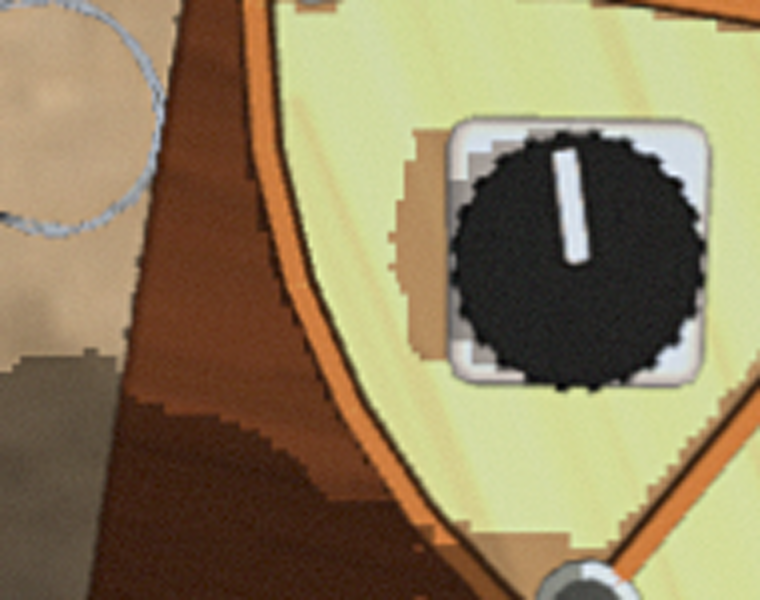

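```bash
python3 - <<'E'
from h import *
ci=camera_info('wrist')
C=(np.array([[450,118],[711,120],[706,388],[447,386]])+.5)/4-.5+[180,60]
W=np.array([unproj(ci,c,.086)[:2] for c in C]);print(W.round(4),W.mean(0),np.linalg.norm(np.roll(W,-1,0)-W,axis=1))
for i,j in [(0,1),(3,2),(0,3),(1,2)]:
    d=W[j]-W[i];print(np.degrees(np.arctan2(d[1],d[0])))
print('cap',unproj(ci,(np.array([578,260])+.5)/4-.5+[180,60],.11))
shifts([W.mean(0)[0],W.mean(0)[1],.042+.026],90)
E
```

```text
[[ 0.5811 -0.0343]
 [ 0.5808 -0.0783]
 [ 0.5358 -0.0785]
 [ 0.5361 -0.0329]] [ 0.5584593  -0.05600186] [0.04397699 0.0450068  0.04565936 0.04498689]
-90.39311996841346
-90.43129275029987
178.17751780536028
-179.67996663443583
cap [ 0.55897527 -0.05573256  0.11      ]
pos [ 0.4912 -0.0544  0.2415] yawY -90.05 units [1.34 0.03 3.47] t 4.025 gap 0.719
spin units -0.002 deg -0.1 q7 -1.654194485916541
```

Call:
{"fn": "servo_tool", "kwargs": {"slide": [[0.67, 0.02, 0], [0.67, 0.01, 0], [0, 0, 0.6], [0, 0, 0.6], [0, 0, 0.6], [0, 0, 0.6], [0, 0, 0.6], [0, 0, 0.47], [0, 0, 0], [0, 0, 0]], "spin": [0, 0, 0, 0, 0, 0, 0, 0, 0, 0], "claw": [0.45, 0.45, 0.45, 0.45, 0.45, 0.45, 0.45, 0.45, 0.45, 0.45]}}

```text
time_s: 5.28
ee_pos: [0.5588, -0.0553, 0.0686]
ee_rot: [0.0, 1.0, -0.0, 0.001]
contact_force: [0.5, 0.1, 1.0]
finger_gap: 0.728
```

Call:
{"fn": "servo_tool", "kwargs": {"slide": [[0, 0, 0], [0, 0, 0], [0, 0, 0], [0, 0, 0], [0, 0, 0], [0, 0, 0]], "spin": [0, 0, 0, 0, 0, 0], "claw": [-1, -1, -1, -1, -1, -1]}}

```text
time_s: 6.02
ee_pos: [0.5593, -0.055, 0.069]
ee_rot: [0.0, 1.0, -0.0, 0.001]
contact_force: [-0.6, -0.6, 6.0]
finger_gap: 0.529
```

```bash
python3 m4.py pics/w3.png
```

```text
[ 0.55925366 -0.05501405  0.06898293] [ 0.26691235  0.53723602 -0.33642947  1.89420287  0.25199952  0.74821274
 -1.78186336] 6.025
jar1 0.96 [ 25.7 375.6] [0.5152 0.0911]
jar1 0.88 [318.6 299.4] [ 0.5586 -0.0533]
post0 0.9 [147.  205.3] [ 0.6149 -0.0083]
```

View pics/w3.png

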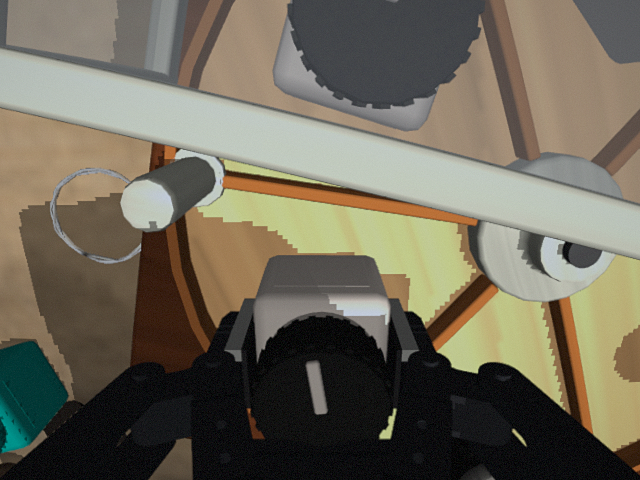

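Call:
{"fn": "servo_tool", "kwargs": {"slide": [[0, 0, -0.3], [0, 0, -0.6], [0, 0, -0.8], [0, 0, -0.9], [0, 0, -0.8], [-0.22, -1, 0], [-0.22, -1, 0], [-0.22, -1, 0], [-0.22, -1, 0], [-0.22, -1, 0], [-0.22, -1, 0], [-0.22, -1, 0]], "spin": [0, 0, 0, 0, 0, 0, 0, 0, 0, 0, 0, 0], "claw": [-1, -1, -1, -1, -1, -1, -1, -1, -1, -1, -1, -1]}}

```text
time_s: 7.72
ee_pos: [0.4803, 0.2967, 0.2385]
ee_rot: [-0.0, 1.0, 0.0, 0.0]
contact_force: [0.0, -0.9, -1.1]
finger_gap: 0.527
```

Call:
{"fn": "servo_tool", "kwargs": {"slide": [[0, 0, 0], [0, 0, 0], [0, 0, 0], [0, 0, 0], [0, 0, 0], [0, 0, 0], [0, 0, 0], [0, 0, 0], [0, 0, 0], [0, 0, 0], [0, 0, 0], [0, 0, 0]], "spin": [-0.34, -0.34, -0.34, -0.34, -0.34, -0.34, -0.34, -0.34, -0.34, -0.34, -0.34, -0.34], "claw": [-1, -1, -1, -1, -1, -1, -1, -1, -1, -1, -1, -1]}}

```text
time_s: 9.22
ee_pos: [0.4809, 0.295, 0.2383]
ee_rot: [0.001, 0.479, 0.878, -0.0]
contact_force: [-0.8, 0.8, -2.2]
finger_gap: 0.527
```

Call:
{"fn": "servo_tool", "kwargs": {"slide": [[0, 0, 0], [0, 0, 0], [0, 0, 0]], "spin": [-0.34, -0.34, 0], "claw": [-1, -1, -1]}}

```text
time_s: 9.6
ee_pos: [0.481, 0.2949, 0.2378]
ee_rot: [0.0, 0.319, 0.948, -0.0]
contact_force: [0.2, -0.6, -1.6]
finger_gap: 0.526
```

```bash
python3 m4.py pics/w4.png; python3 -c "
from h import *
shifts([.414,.353,.24],52.9)"
```

```text
[0.48098746 0.2949187  0.23784586] [ 0.13467171  0.52926325 -1.07791284  1.70374872  0.49534848  1.21210923
 -0.146619  ] 9.6
jar1 0.93 [319.8 294.2] [0.5468 0.2444]
jar1 0.71 [192.5 290.1] [0.4744 0.1552]
canister_1 0.66 [ 25.1 435.8] [ 0.4913 -0.1194]
post0 0.69 [ 21.4 446.5] [ 0.4846 -0.0542]
pos [0.481  0.2952 0.2376] yawY 52.65 units [ 1.77  0.11 -0.05] t 9.8 gap 0.529
spin units -0.008 deg -0.3 q7 -0.14829135776532756
```

View pics/w4.png

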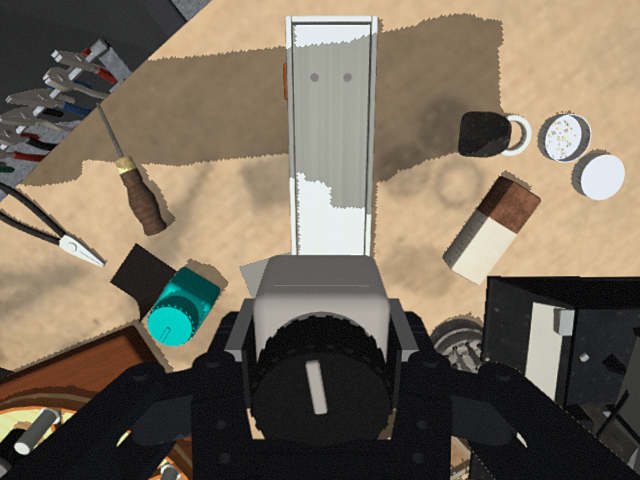

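```bash
python3 - <<'E'
from h import *
zoom('wrist',260,5,140,130,'pics/w4a.png',5)
zoom('wrist',260,180,140,80,'pics/w4b.png',5)
E
```

```text
(no output)
```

View pics/w4a.png

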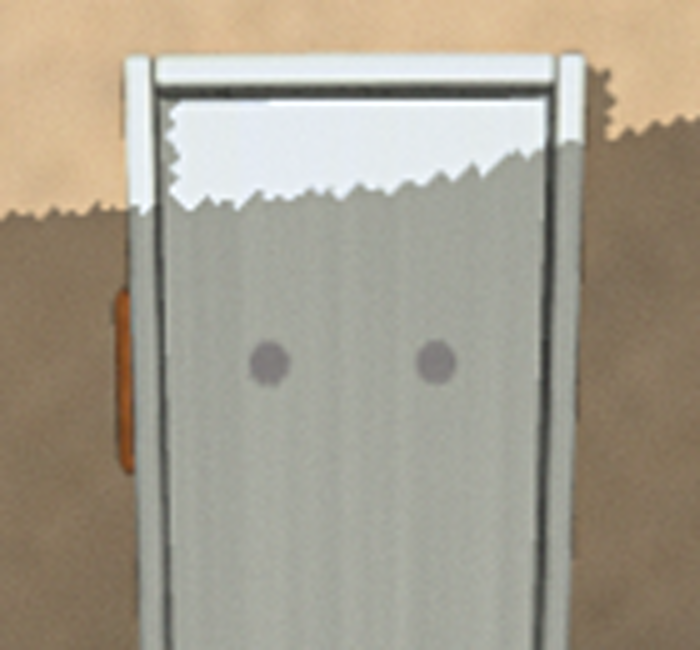

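View pics/w4b.png

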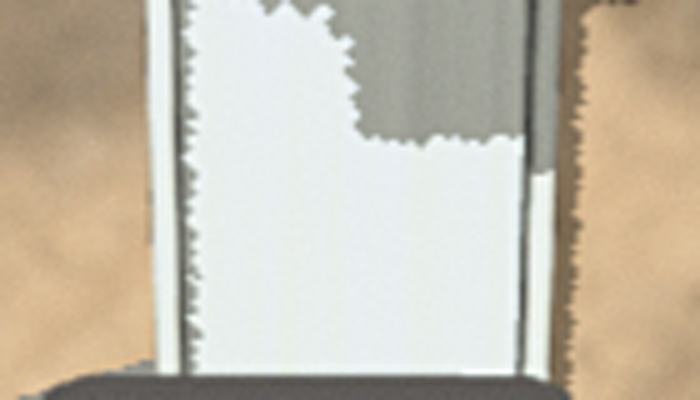

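```bash
python3 - <<'E'
from h import *
ci=camera_info('wrist')
g=lambda p,o:unproj(ci,(np.array(p)+.5)/5-.5+o,.072)[:2]
a,b=g((125,56),[260,5]),g((586,54),[260,5]); e,f=g((141,640),[260,5]),g((569,640),[260,5]);c,d=g((157,350),[260,180]),g((550,350),[260,180])
for p,q in [(a,b),(e,f),(c,d)]: print(p.round(4),q.round(4),np.linalg.norm(p-q).round(4),((p+q)/2).round(4))
m1=(a+b)/2;m2=(c+d)/2;v=m2-m1;u=v/np.linalg.norm(v);print('axis deg',np.degrees(np.arctan2(u[1],u[0])))
print('centre',m1+.134*u)
for s in(-85,0,85):print(s,(m1+(.134+s/1000)*u).round(4))
p=m1+(.134-.085)*u
shifts([p[0],p[1],.089],np.degrees(np.arctan2(u[1],u[0]))+90)
E
```

```text
[0.3575 0.3594] [0.3944 0.4086] 0.0615 [0.3759 0.384 ]
[0.4189 0.3134] [0.456  0.3623] 0.0614 [0.4374 0.3378]
[0.4902 0.2595] [0.5275 0.3086] 0.0617 [0.5089 0.2841]
axis deg -36.94212320516653
centre [0.4830336  0.30349121]
-85 [0.4151 0.3546]
0 [0.483  0.3035]
85 [0.551  0.2524]
pos [0.4809 0.2953 0.2375] yawY 52.73 units [1.77 0.15 2.97] t 9.9 gap 0.526
spin units -0.011 deg -0.3 q7 -0.14734973948977567
```

Call:
{"fn": "servo_tool", "kwargs": {"slide": [[0.6, 0.05, 0], [0.6, 0.05, 0], [0.57, 0.05, 0], [0, 0, 0.6], [0, 0, 0.6], [0, 0, 0.6], [0, 0, 0.5], [0, 0, 0.2], [0, 0, 0], [0, 0, 0]], "spin": [0, 0, 0, 0, 0, 0, 0, 0, 0, 0], "claw": [-1, -1, -1, -1, -1, -1, -1, -1, -1, -1]}}

```text
time_s: 11.15
ee_pos: [0.4154, 0.3553, 0.1133]
ee_rot: [0.0, 0.319, 0.948, 0.001]
contact_force: [-0.1, -0.2, -0.8]
finger_gap: 0.526
```

```bash
python3 m4.py pics/w5.png; python3 -c "
from h import *
shifts([.4151,.3546,.088],53.06)
f=grab_frame('scene');cv2.imwrite('pics/s5.png',cv2.resize(f[230:430,100:340],None,fx=3,fy=3)[:,:,::-1])"
```

```text
[0.41535309 0.35533622 0.11330377] [-0.08560102  0.6342608  -0.97718357  1.87346816  0.6336019   0.97946207
 -0.4253128 ] 11.15
jar1 0.8 [149.  457.8] [0.4606 0.1767]
jar1 0.67 [320.4 298.3] [0.434  0.3418]
pos [0.4153 0.355  0.113 ] yawY 52.8 units [-0.   -0.01  0.5 ] t 11.35 gap 0.534
spin units -0.009 deg -0.3 q7 -0.4254755114300173
```

View pics/s5.png

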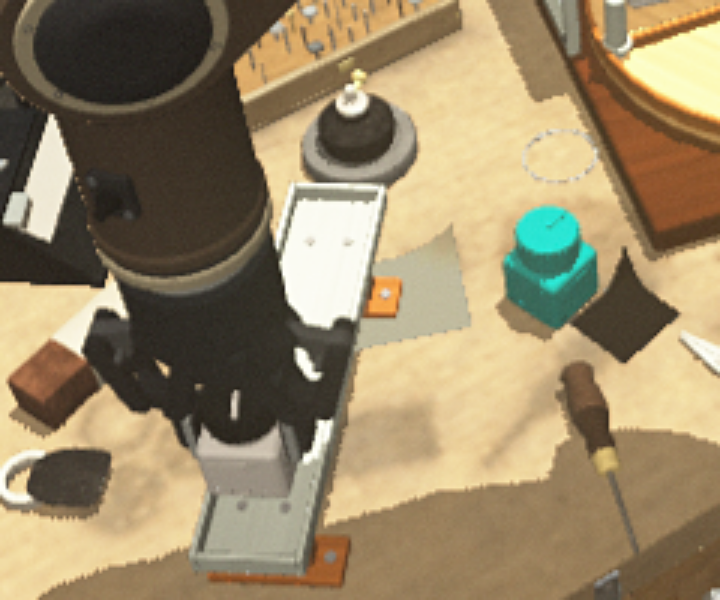

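View pics/w5.png

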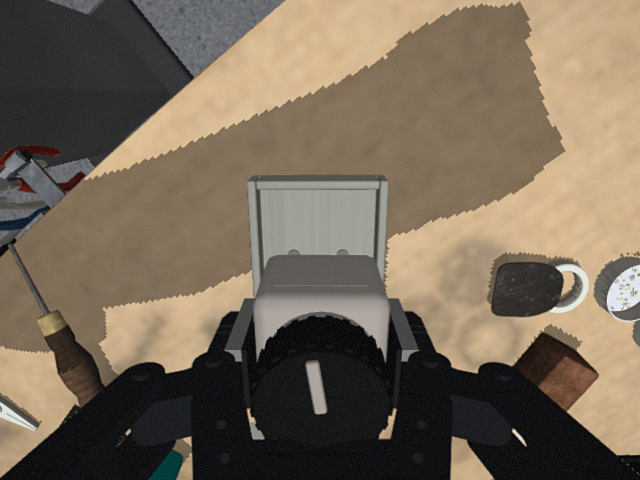

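Call:
{"fn": "servo_tool", "kwargs": {"slide": [[0, 0, 0.2], [0, 0, 0.2], [0, 0, 0.1], [0, 0, 0.02], [0, 0, 0], [0, 0, 0]], "spin": [0, 0, 0, 0, 0, 0], "claw": [-1, -1, -1, -1, -1, -1]}}

```text
time_s: 12.15
ee_pos: [0.4147, 0.3542, 0.087]
ee_rot: [0.0, 0.319, 0.948, -0.001]
contact_force: [-4.3, -6.2, 14.0]
finger_gap: 0.536
```

Call:
{"fn": "servo_tool", "kwargs": {"slide": [[0, 0, 0], [0, 0, 0], [0, 0, 0], [0, 0, -0.2], [0, 0, -0.4], [0, 0, -0.6], [0, 0, -0.6], [0, 0, 0]], "spin": [0, 0, 0, 0, 0, 0, 0, 0], "claw": [0.4, 0.4, 0.4, 0.4, 0.4, 0.4, 0.4, 0.4]}}

```text
time_s: 13.15
ee_pos: [0.4159, 0.3562, 0.1798]
ee_rot: [0.001, 0.319, 0.948, 0.002]
contact_force: [-0.2, -0.5, 0.6]
finger_gap: 0.704
```

```bash
python3 m4.py pics/w6.png; python3 -c "
from h import *
shifts([.4151,.3546,.088],53.06)
f=grab_frame('scene');cv2.imwrite('pics/s6.png',cv2.resize(f[230:430,100:340],None,fx=3,fy=3)[:,:,::-1])"
```

```text
[0.41586974 0.3561502  0.1797693 ] [-0.0328259   0.55783691 -1.04553878  1.81355562  0.54593562  1.08684439
 -0.35558308] 13.15
jar1 0.7 [316.  234.3] [0.4204 0.35  ]
pos [0.4149 0.3543 0.1759] yawY 52.81 units [0.   0.01 1.76] t 13.35 gap 0.705
spin units -0.008 deg -0.3 q7 -0.3565463017498788
```

View pics/s6.png

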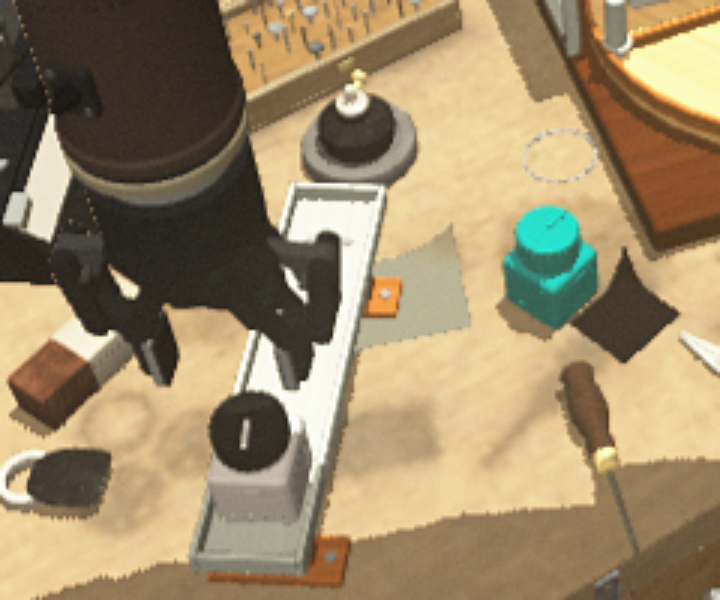

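View pics/w6.png

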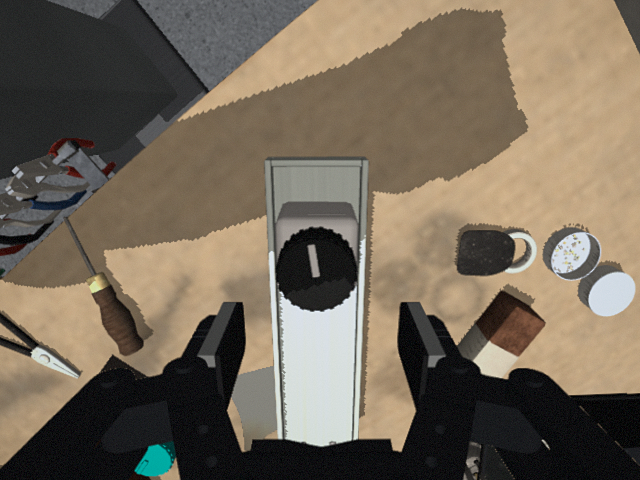

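```bash
python3 - <<'E'
from h import *
ci=camera_info('wrist')
c=unproj(ci,(317,269),.129);print(c)
d=c[:2]-[.483,.3035];a=np.radians(-36.94);print('s',d@[np.cos(a),np.sin(a)],'lat',d@[-np.sin(a),np.cos(a)])
shifts([c[0],c[1],.119])
E
```

```text
[0.4098355  0.35648394 0.129     ]
s -0.09032004563189365 lat -0.0016220550443944038
pos [0.4148 0.3543 0.1757] yawY 52.82 units [ 0.11 -0.02  1.13] t 13.4 gap 0.701
```

Call:
{"fn": "servo_tool", "kwargs": {"slide": [[0.03, 0, 0], [0, 0, 0], [0, 0, 0], [0, 0, 0], [0, 0, 0], [0, 0, 0], [0, 0, 0], [0, 0, 0], [0, 0, 0], [0, 0, 0.5], [0, 0, 0.5], [0, 0, 0.13]], "spin": [0.34, 0.34, 0.34, 0.34, 0.34, 0.34, 0.34, 0.34, 0.34, 0, 0, 0], "claw": [0.4, 0.4, 0.4, 0.4, 0.4, 0.4, 0.4, 0.4, 0.4, 0.4, 0.4, 0.4]}}

```text
time_s: 14.9
ee_pos: [0.4128, 0.3548, 0.1178]
ee_rot: [0.0, 0.902, 0.431, -0.002]
contact_force: [-0.2, 0.3, 0.3]
finger_gap: 0.703
```

Call:
{"fn": "servo_tool", "kwargs": {"slide": [[0, 0, 0], [0, 0, 0], [0, 0, 0], [0, 0, 0], [0, 0, 0], [0, 0, 0]], "spin": [0, 0, 0, 0, 0, 0], "claw": [0.4, -1, -1, -1, -1, -1]}}

```text
time_s: 15.65
ee_pos: [0.4144, 0.356, 0.1208]
ee_rot: [-0.0, 0.903, 0.431, 0.001]
contact_force: [1.0, -1.3, 6.6]
finger_gap: 0.445
```

```bash
python3 m4.py pics/w7.png
```

```text
[0.41444237 0.35603344 0.1208291 ] [-0.3134832   0.49734891 -0.63449831  1.88217334  0.37628796  0.88124778
 -1.81401202] 15.65
jar1 0.69 [325.2 268.5] [0.4114 0.3487]
jar1 0.64 [572.2 391.6] [0.4823 0.1777]
```

View pics/w7.png

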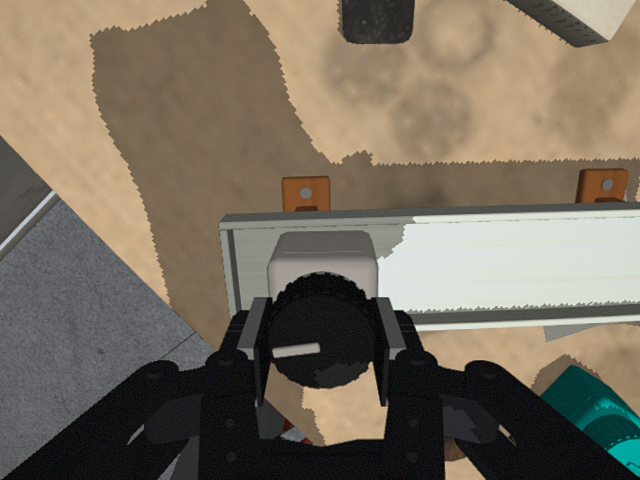

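Call:
{"fn": "servo_tool", "kwargs": {"slide": [[0, 0, 0], [0, 0, 0], [0, 0, 0], [0, 0, 0], [0, 0, 0], [0, 0, 0], [0, 0, 0], [0, 0, 0], [0, 0, 0], [0, 0, 0]], "spin": [-0.3, -0.35, -0.35, -0.35, -0.35, -0.35, -0.35, -0.35, -0.35, 0], "claw": [-1, -1, -1, -1, -1, -1, -1, -1, -1, -1]}}

```text
time_s: 17.1
ee_pos: [0.4139, 0.3549, 0.1205]
ee_rot: [0.0, 0.308, 0.951, -0.001]
contact_force: [-1.8, -3.7, 11.5]
finger_gap: 0.446
```

Call:
{"fn": "servo_tool", "kwargs": {"slide": [[0, 0, 0], [0, 0, 0], [0, 0, 0], [0, 0, 0], [0, 0, 0], [0, 0, 0], [0, 0, 0], [0, 0, 0], [0, 0, 0], [0, 0, 0], [0, 0, 0], [0, 0, 0]], "spin": [-0.35, -0.35, -0.35, -0.35, -0.35, -0.35, -0.35, -0.35, -0.35, -0.35, -0.3, 0], "claw": [-1, -1, -1, -1, -1, -1, -1, -1, -1, -1, -1, -1]}}

```text
time_s: 18.6
ee_pos: [0.4155, 0.3556, 0.1207]
ee_rot: [0.001, -0.63, 0.777, -0.001]
contact_force: [2.5, -1.8, 6.3]
finger_gap: 0.443
```

Call:
{"fn": "servo_tool", "kwargs": {"slide": [[0, 0, 0], [0, 0, 0], [0, 0, 0], [0, 0, 0], [0, 0, -0.4], [0, 0, -0.8], [0, 0, -0.8], [0, 0, 0]], "spin": [0, 0, 0, 0, 0, 0, 0, 0], "claw": [0.4, 0.4, 0.4, 0.4, 0.4, 0.4, 0.4, 0.4]}}

```text
time_s: 19.6
ee_pos: [0.4141, 0.3575, 0.2243]
ee_rot: [0.003, -0.63, 0.777, -0.0]
contact_force: [0.2, 0.1, -0.2]
finger_gap: 0.698
```

```bash
python3 m4.py pics/w8.png; python3 -c "
from h import *
shifts([.4151,.3546,.22],53.06)
f=grab_frame('scene');cv2.imwrite('pics/s8.png',cv2.resize(f[230:430,100:340],None,fx=3,fy=3)[:,:,::-1])"
```

```text
[0.41411039 0.35754225 0.22427956] [ 0.13571017  0.73685266 -1.43519403  1.75853237  0.75731762  1.33696749
  1.4688643 ] 19.6
jar1 0.91 [322.5 212.3] [0.4147 0.3627]
pos [0.4137 0.3552 0.2193] yawY 168.02 units [ 0.01 -0.03 -0.01] t 19.8 gap 0.702
spin units -2.168 deg -65.0 q7 1.4674338775829225
```

View pics/s8.png

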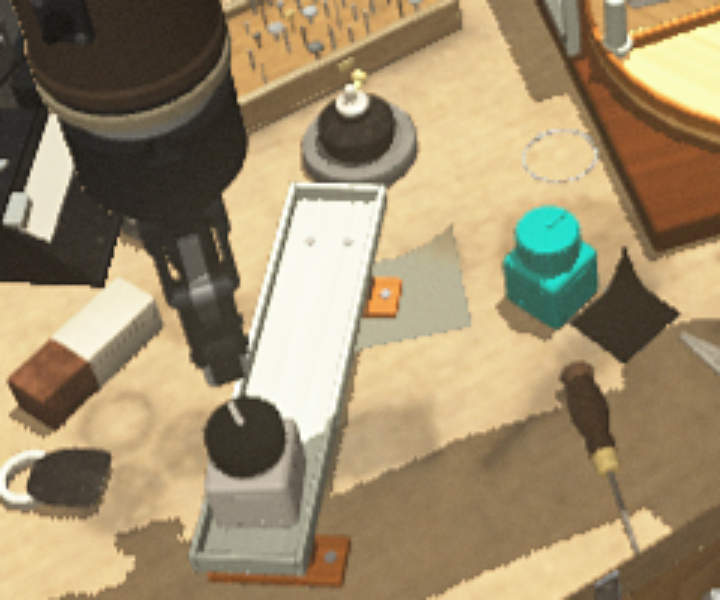

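View pics/w8.png

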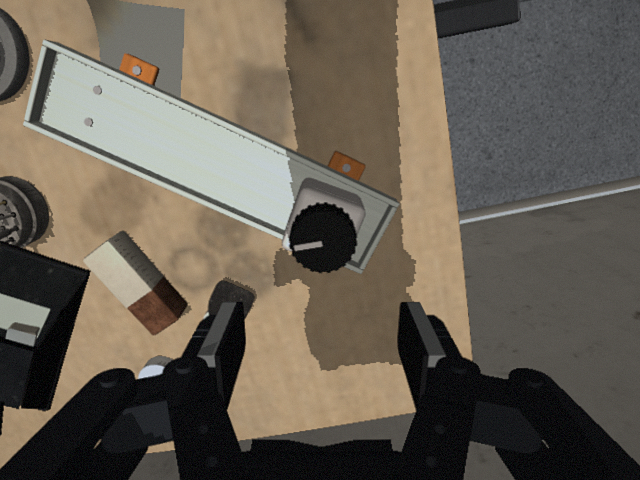

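```bash
python3 - <<'E'
from h import *
from scipy.optimize import least_squares
W=np.array([[.463,-.1945],[.4645,-.1932],[.484,-.0585],[.486,-.058],[.6138,-.0085],[.5687,-.2764],[.5746,-.2795],[.6138,-.0083]])
def f(p):
    a=np.arctan2(W[:,1]-p[1],W[:,0]-p[0]); r=np.hypot(*(W-p[:2]).T)
    e=(a-p[2]+np.pi/6)%(np.pi/3)-np.pi/6
    return np.r_[r-.138,e*.138]
s=least_squares(f,[.595,-.145,0.37],loss='soft_l1',f_scale=.002);print(s.x,np.degrees(s.x[2]),s.fun.round(4))
E
```

```text
[ 0.59269516 -0.14386516  0.3709765 ] 21.255388025760208 [ 0.0012 -0.0006  0.0002 -0.001  -0.001  -0.0033 -0.0012 -0.0008  0.0002
 -0.0005  0.0014 -0.0002 -0.0003 -0.0037  0.0028 -0.0003]
```

Call:
{"fn": "servo_tool", "kwargs": {"slide": [[0, 0, 0], [0, 0, 0], [0, 0, 0], [0, 0, 0], [0, 0, 0], [0, 0, 0], [0, 0, 0], [0, 0, 0], [0, 0, 0], [0, 0, 0], [0, 0, 0], [0, 0, 0]], "spin": [0.35, 0.35, 0.35, 0.35, 0.35, 0.35, 0.35, 0.35, 0.35, 0.35, 0.35, 0], "claw": [-0.2, -0.2, -0.2, -0.2, -0.2, -0.2, -0.2, -0.2, -0.2, -0.2, -0.2, -0.2]}}

```text
time_s: 21.35
ee_pos: [0.4134, 0.3555, 0.2191]
ee_rot: [-0.0, 0.321, 0.947, -0.001]
contact_force: [-0.4, 0.7, 0.8]
finger_gap: 0.404
```

```bash
python3 m4.py pics/w9.png; python3 -c "
from h import *
shifts([.486,-.058,.20],51.4)"
```

```text
[0.41343193 0.35548391 0.21911356] [-0.07235147  0.46812169 -0.9673629   1.77309686  0.42362085  1.12742412
 -0.25897636] 21.35
jar1 0.91 [321.1 213.8] [0.4162 0.354 ]
jar1 0.62 [192.1 376.8] [0.4678 0.1643]
pos [0.4137 0.3556 0.2194] yawY 52.69 units [-6.16 -5.7   0.39] t 21.55 gap 0.397
spin units 0.043 deg 1.3 q7 -0.25748988280900215
```

View pics/w9.png

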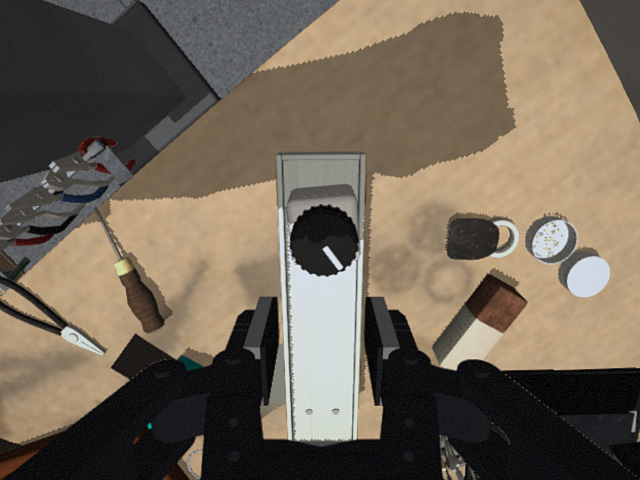

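Call:
{"fn": "servo_tool", "kwargs": {"slide": [[-0.77, -0.71, 0.05], [-0.77, -0.71, 0.05], [-0.77, -0.71, 0.05], [-0.77, -0.71, 0.05], [-0.77, -0.71, 0.05], [-0.77, -0.71, 0.05], [-0.77, -0.71, 0.05], [-0.77, -0.71, 0.04], [0, 0, 0], [0, 0, 0], [0, 0, 0], [0, 0, 0]], "spin": [0, 0, 0, 0, 0, 0, 0, 0, 0.35, 0.35, 0.35, 0.35], "claw": [-0.1, -0.1, -0.1, -0.1, -0.1, -0.1, -0.1, -0.1, -0.1, -0.1, -0.1, -0.1]}}

```text
time_s: 23.05
ee_pos: [0.4853, -0.0572, 0.2001]
ee_rot: [-0.0, 0.641, 0.768, -0.0]
contact_force: [0.6, 0.7, -0.7]
finger_gap: 0.447
```

Call:
{"fn": "servo_tool", "kwargs": {"slide": [[0, 0, 0], [0, 0, 0], [0, 0, 0], [0, 0, 0], [0, 0, 0], [0, 0, 0], [0, 0, 0], [0, 0, 0], [0, 0, 0], [0, 0, 0], [0, 0, 0], [0, 0, 0]], "spin": [0.35, 0.35, 0.35, 0.35, 0.35, 0.35, 0.35, 0.35, 0.35, 0.35, 0.35, 0.35], "claw": [-0.1, -0.1, -0.1, -0.1, -0.1, -0.1, -0.1, -0.1, -0.1, -0.1, -0.1, -0.1]}}

```text
time_s: 24.55
ee_pos: [0.4853, -0.057, 0.2]
ee_rot: [0.0, 0.975, -0.222, -0.0]
contact_force: [-0.1, 0.1, -0.6]
finger_gap: 0.45
```

```bash
python3 m4.py pics/w10.png; python3 -c "
from h import *
shifts([.4851,-.0575,.085],51.3)"
```

```text
[ 0.48527194 -0.05703808  0.19998043] [ 0.34192542  0.25253474 -0.38003815  1.94935807  0.11310973  0.96074908
 -2.11140916] 24.55
jar1 0.91 [140.3 292.3] [0.4911 0.1022]
jar1 0.31 [543.  177.1] [ 0.4418 -0.2166]
canister_1 0.88 [408.3 166.6] [ 0.4916 -0.1288]
canister_1 0.59 [516.3  58.4] [ 0.5283 -0.2233]
post0 0.66 [544.7 177.5] [ 0.4638 -0.1933]
post0 0.57 [139.7  72.6] [ 0.6165 -0.009 ]
pos [ 0.4853 -0.0569  0.2001] yawY -115.15 units [0.   0.01 2.3 ] t 24.75 gap 0.451
spin units 0.452 deg 13.5 q7 -2.102546187427073
```

View pics/w10.png

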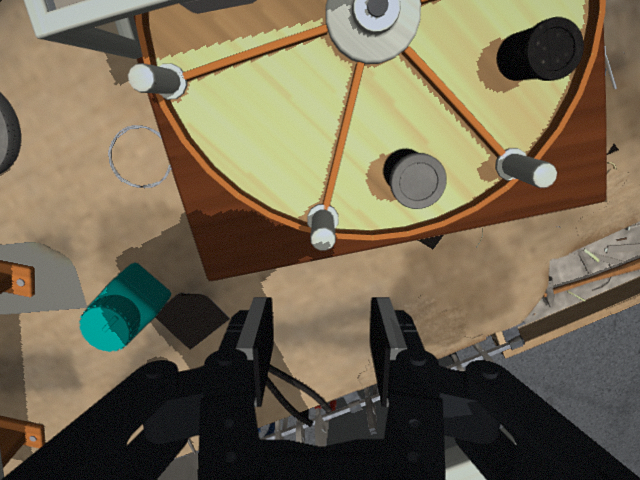

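Call:
{"fn": "servo_tool", "kwargs": {"slide": [[0, 0, 0], [0, 0, 0], [0, 0, 0.5], [0, 0, 0.5], [0, 0, 0.5], [0, 0, 0.5], [0, 0, 0.3], [0, 0, 0], [0, 0, 0], [0, 0, 0], [0, 0, 0], [0, 0, 0]], "spin": [0.23, 0.22, 0, 0, 0, 0, 0, 0, 0, 0, 0, 0], "claw": [-0.1, -0.1, -0.1, -0.1, -0.1, -0.1, -0.1, -0.1, -1, -1, -1, -1]}}

```text
time_s: 26.25
ee_pos: [0.486, -0.0571, 0.0862]
ee_rot: [-0.0, 0.943, -0.334, 0.001]
contact_force: [-1.5, 0.3, 6.3]
finger_gap: 0.164
```

```bash
python3 -c "
from h import *
shifts([.4851,-.0575,.085],51.3); s=env.read_state();print(s['contact_force'],s['q'])
f=grab_frame('scene');cv2.imwrite('pics/s11.png',cv2.resize(f[130:320,230:470],None,fx=3,fy=3)[:,:,::-1])
th=np.radians(141.25);A=np.array([.5927,-.1439])
# tool frame rows for 15 rows of 5deg with spin -5deg=-.1667
p=np.array([.4851,-.0575])
for n in (5,7.5):
  d=2*.138*np.sin(np.radians(n)/2)/.05; print(n,'chord units',d,'along y, radial comp',d*np.sin(np.radians(n)/2))
"
```

```text
pos [ 0.486  -0.0571  0.0862] yawY -128.97 units [-0.01  0.02  0.02] t 26.25 gap 0.164
spin units -0.009 deg -0.3 q7 -2.4121866682984714
[-1.52892127  0.33946369  6.29278748] [ 0.2697836   0.40897261 -0.30954796  2.05725432  0.18967602  0.70009596
 -2.41218667]
5 chord units 0.24077901825665474 along y, radial comp 0.010502633266782331
7.5 chord units 0.3610252733503897 along y, radial comp 0.023612182608283263
```

View pics/s11.png

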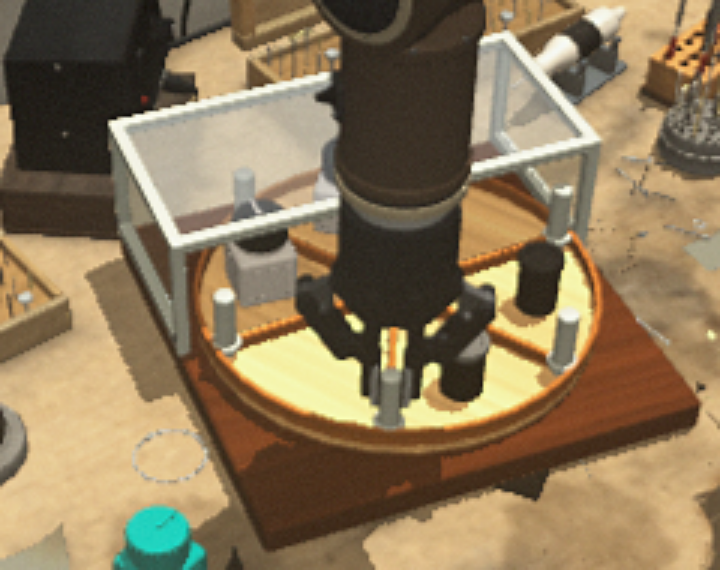

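Call:
{"fn": "servo_tool", "kwargs": {"slide": [[0.003, 0.12, 0], [0.01, 0.24, 0], [0.01, 0.24, 0], [0.01, 0.24, 0], [0.01, 0.24, 0], [0.01, 0.24, 0], [0.01, 0.24, 0], [0.01, 0.24, 0]], "spin": [-0.083, -0.167, -0.167, -0.167, -0.167, -0.167, -0.167, -0.167], "claw": [-1, -1, -1, -1, -1, -1, -1, -1]}}

```text
time_s: 27.3
ee_pos: [0.4549, -0.1406, 0.0863]
ee_rot: [0.0, 1.0, -0.011, 0.0]
contact_force: [-0.9, 0.6, 6.3]
finger_gap: 0.165
```

Call:
{"fn": "servo_tool", "kwargs": {"slide": [[0.01, 0.24, 0], [0.01, 0.24, 0], [0.01, 0.24, 0], [0.01, 0.24, 0], [0.01, 0.24, 0], [0.01, 0.24, 0], [0.01, 0.24, 0], [0.003, 0.12, 0], [0, 0, 0]], "spin": [-0.167, -0.167, -0.167, -0.167, -0.167, -0.167, -0.167, -0.083, 0], "claw": [-1, -1, -1, -1, -1, -1, -1, -1, -1]}}

```text
time_s: 28.42
ee_pos: [0.4814, -0.2263, 0.0863]
ee_rot: [0.001, 0.951, 0.31, 0.0]
contact_force: [-2.5, -2.1, 6.7]
finger_gap: 0.163
```

```bash
python3 -c "
from h import *
A=np.array([.5927,-.1439]);s,_=tool();d=s['ee_pos'][:2]-A;print('r',np.hypot(*d),'ang',np.degrees(np.arctan2(d[1],d[0])))
shifts([.4851,-.0575,.085],51.3); s=env.read_state();print(s['contact_force'],s['q'])
f=grab_frame('scene');cv2.imwrite('pics/s12.png',cv2.resize(f[130:320,230:470],None,fx=3,fy=3)[:,:,::-1])
"
```

```text
r 0.13848815344342644 ang -143.48246533621128
pos [ 0.4814 -0.2263  0.0863] yawY -53.9 units [ 2.05 -2.68  0.02] t 28.425 gap 0.163
spin units 2.493 deg 74.8 q7 -0.9451506414454777
[-2.54615573 -2.11290423  6.72433579] [ 0.79626474  0.51605923 -0.58060283  1.9437249   0.39221392  0.79264692
 -0.94515064]
```

View pics/s12.png

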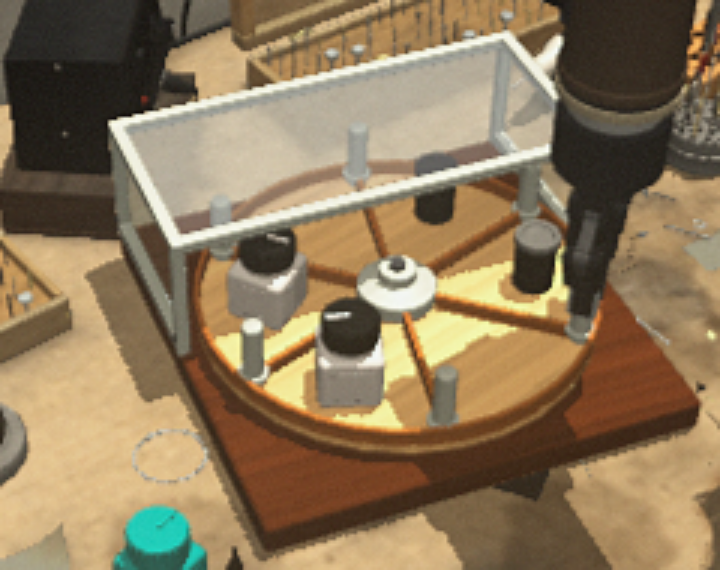

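Call:
{"fn": "servo_tool", "kwargs": {"slide": [[0, 0, 0], [0, 0, 0], [0, 0, -0.3], [0, 0, -0.7], [0, 0, -0.7], [0, 0, -0.7], [0, 0, -0.7], [0, 0, 0], [0, 0, 0], [0, 0, 0], [0, 0, 0], [0, 0, 0]], "spin": [0, 0, 0, 0, 0, 0, 0, 0.3, 0.3, 0.3, 0.3, 0], "claw": [-0.1, -0.1, -0.1, -0.1, -0.1, 0.45, 0.45, 0.45, 0.45, 0.45, 0.45, 0.45]}}

```text
time_s: 29.98
ee_pos: [0.4811, -0.2243, 0.2412]
ee_rot: [0.0, 1.0, 0.002, 0.0]
contact_force: [0.4, -0.4, 0.2]
finger_gap: 0.721
```

```bash
python3 -c "
from h import *
shifts([.470,-.060,.24],90)"
```

```text
pos [ 0.4811 -0.2243  0.2412] yawY -89.76 units [-0.21 -3.29  0.02] t 29.975 gap 0.721
spin units 0.008 deg 0.2 q7 -1.387750942722459
```

Call:
{"fn": "servo_tool", "kwargs": {"slide": [[-0.05, -0.82, 0], [-0.05, -0.82, 0], [-0.05, -0.82, 0], [-0.06, -0.82, 0], [0, 0, 0], [0, 0, 0]], "spin": [0, 0, 0, 0, 0, 0], "claw": [0.45, 0.45, 0.45, 0.45, 0.45, 0.45]}}

```text
time_s: 30.72
ee_pos: [0.4701, -0.0612, 0.2406]
ee_rot: [0.0, 1.0, 0.002, 0.0]
contact_force: [0.5, -1.7, 0.1]
finger_gap: 0.728
```

```bash
python3 m4.py pics/w13.png; python3 -c "
from h import *
zoom('wrist',230,50,190,150,'pics/w13z.png',4)"
```

```text
[ 0.47013807 -0.06119879  0.240639  ] [ 0.59697807  0.21552557 -0.65197101  1.91794065  0.15041463  1.05589621
 -1.68430705] 30.725
jar1 0.82 [320.  122.1] [ 0.5363 -0.0594]
jar1 0.74 [120.1 179.5] [0.4902 0.1078]
jar1 0.47 [429.   46.4] [ 0.5932 -0.1417]
canister_1 0.79 [544.6 108.5] [ 0.5497 -0.2389]
post0 0.88 [359.1 225. ] [ 0.4683 -0.0876]
post0 0.73 [238.3  57.6] [ 0.5786 -0.0077]
post0 0.62 [554.2 207.4] [ 0.4824 -0.2272]
```

View pics/w13.png

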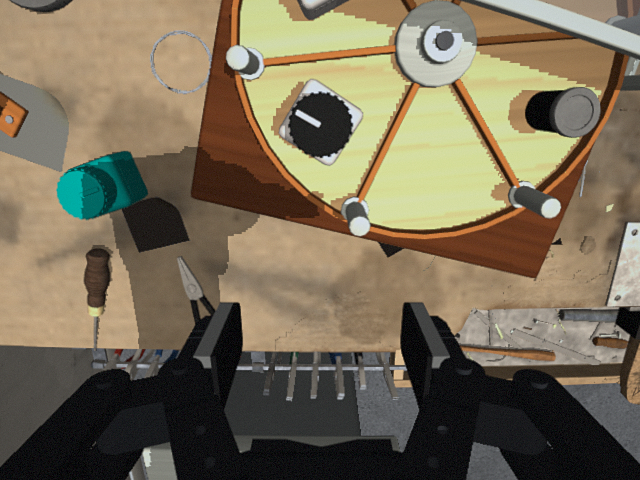

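View pics/w13z.png

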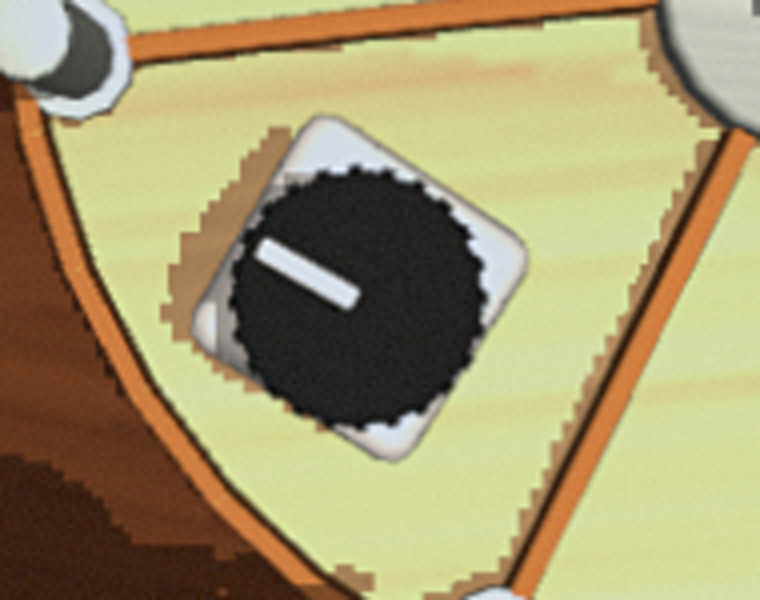

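```bash
python3 - <<'E'
from h import *
ci=camera_info('wrist')
g=lambda p,z:unproj(ci,(np.array(p)+.5)/4-.5+[230,50],z)[:2]
E=[[(345,120),(518,235)],[(525,275),(410,455)],[(375,458),(205,345)],[(200,310),(305,130)]]
ls=[]
for p,q in E:
    a,b=g(p,.086),g(q,.086);d=b-a;print(np.degrees(np.arctan2(d[1],d[0]))%90);ls.append(np.cross([*a,1],[*b,1]))
C=[]
for i in range(4):
    x=np.cross(ls[i],ls[(i+1)%4]);C.append(x[:2]/x[2])
C=np.array(C);print(C.round(4),np.linalg.norm(np.roll(C,-1,0)-C,axis=1),C.mean(0))
print('cap',g((358,297),.111))
shifts([*C.mean(0),.068],-33.6)
E
```

```text
57.888410064274154
57.89995061609184
56.49772408464336
58.08248998360436
[[ 0.5449 -0.0905]
 [ 0.5066 -0.0666]
 [ 0.5309 -0.0299]
 [ 0.5683 -0.0531]] [0.04510659 0.04400742 0.04403879 0.04413454] [ 0.53768705 -0.06002242]
cap [ 0.53826541 -0.05954267]
pos [ 0.47   -0.0616  0.2402] yawY -89.93 units [ 1.35 -0.03  3.44] t 30.975 gap 0.725
spin units -1.878 deg -56.3 q7 -1.6864840995959718
```

Call:
{"fn": "servo_tool", "kwargs": {"slide": [[0.68, -0.02, 0], [0.68, -0.01, 0], [0, 0, 0], [0, 0, 0], [0, 0, 0], [0, 0, 0], [0, 0, 0], [0, 0, 0], [0, 0, 0]], "spin": [0, 0, -0.32, -0.32, -0.32, -0.32, -0.32, -0.32, 0], "claw": [0.45, 0.45, 0.45, 0.45, 0.45, 0.45, 0.45, 0.45, 0.45]}}

```text
time_s: 32.1
ee_pos: [0.538, -0.0596, 0.24]
ee_rot: [-0.0, 0.876, 0.482, -0.0]
contact_force: [1.1, -0.8, 0.2]
finger_gap: 0.727
```

```bash
python3 -c "
from h import *
shifts([.538,-.06,.068],-32.4)"
```

```text
pos [ 0.538  -0.0596  0.24  ] yawY -32.37 units [-0.01  0.01  3.44] t 32.1 gap 0.727
spin units 0.001 deg 0.0 q7 -0.8313414097845937
```

Call:
{"fn": "servo_tool", "kwargs": {"slide": [[0, 0, 0.6], [0, 0, 0.6], [0, 0, 0.6], [0, 0, 0.6], [0, 0, 0.6], [0, 0, 0.44], [0, 0, 0], [0, 0, 0], [0, 0, 0], [0, 0, 0], [0, 0, 0], [0, 0, 0]], "spin": [0, 0, 0, 0, 0, 0, 0, 0, 0, 0, 0, 0], "claw": [0.45, 0.45, 0.45, 0.45, 0.45, 0.45, 0.45, -1, -1, -1, -1, -1]}}

```text
time_s: 33.6
ee_pos: [0.5387, -0.0591, 0.0693]
ee_rot: [0.001, 0.876, 0.483, 0.001]
contact_force: [-1.4, -0.4, 6.5]
finger_gap: 0.527
```

```bash
python3 m4.py pics/w14.png
```

```text
[ 0.53866085 -0.0591106   0.06927156] [ 0.55416773  0.59547978 -0.70984907  1.92379519  0.52742295  0.81454491
 -1.00750655] 33.6
jar1 0.96 [3.5 2.3] [0.5034 0.1048]
jar1 0.92 [533.1 177.7] [ 0.6396 -0.0593]
jar1 0.87 [322.2 306. ] [ 0.5371 -0.0624]
post0 0.79 [349.8 168.5] [ 0.5799 -0.0074]
```

View pics/w14.png

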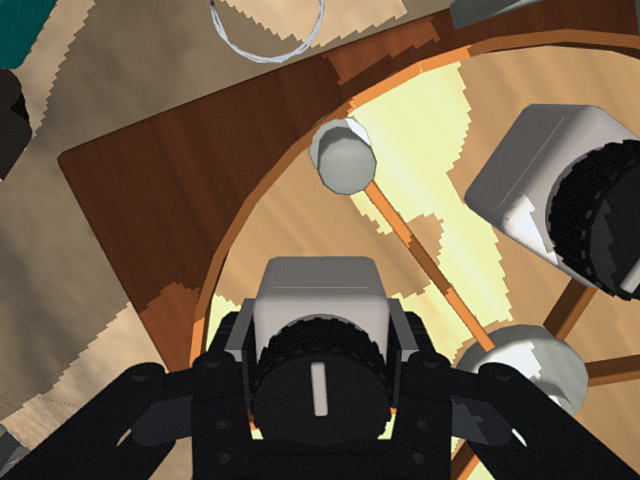

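Call:
{"fn": "servo_tool", "kwargs": {"slide": [[0, 0, -0.3], [0, 0, -0.6], [0, 0, -0.8], [0, 0, -0.9], [0, 0, -0.8], [0.79, -0.69, 0], [0.79, -0.69, 0], [0.79, -0.69, 0], [0.79, -0.69, 0], [0.79, -0.69, 0], [0.79, -0.69, 0], [0.79, -0.69, 0]], "spin": [0, 0, 0, 0, 0, 0, 0, 0, 0, 0, 0, 0], "claw": [-1, -1, -1, -1, -1, -1, -1, -1, -1, -1, -1, -1]}}

```text
time_s: 35.3
ee_pos: [0.4809, 0.305, 0.239]
ee_rot: [0.0, 0.876, 0.483, 0.0]
contact_force: [0.2, -0.7, -1.9]
finger_gap: 0.527
```

Call:
{"fn": "servo_tool", "kwargs": {"slide": [[0, 0, 0], [0, 0, 0], [0, 0, 0], [0, 0, 0], [0, 0, 0], [0, 0, 0], [0, 0, 0], [0, 0, 0], [0, 0, 0], [0, 0, 0]], "spin": [-0.317, -0.317, -0.317, -0.317, -0.317, -0.317, -0.317, -0.317, -0.317, 0], "claw": [-1, -1, -1, -1, -1, -1, -1, -1, -1, -1]}}

```text
time_s: 36.55
ee_pos: [0.4813, 0.3033, 0.2385]
ee_rot: [-0.0, 0.315, 0.949, -0.0]
contact_force: [-0.5, 0.1, -1.9]
finger_gap: 0.529
```

```bash
python3 m4.py pics/w15.png;  python3 -c "
from h import *
shifts([.483,.3035,.087],53.06)
"
```

```text
[0.48134685 0.30334099 0.23852972] [ 0.19195867  0.62544283 -1.23969262  1.68733838  0.61487211  1.28384934
 -0.24590736] 36.55
jar1 0.93 [187.6 292.7] [0.4753 0.1578]
jar1 0.88 [324.8  91.3] [0.4116 0.3597]
jar1 0.61 [321.4 301.3] [0.5543 0.2501]
pos [0.4814 0.3036 0.2385] yawY 53.17 units [-0.02  0.02  3.03] t 36.75 gap 0.528
spin units 0.004 deg 0.1 q7 -0.24750163257238056
```

View pics/w15.png

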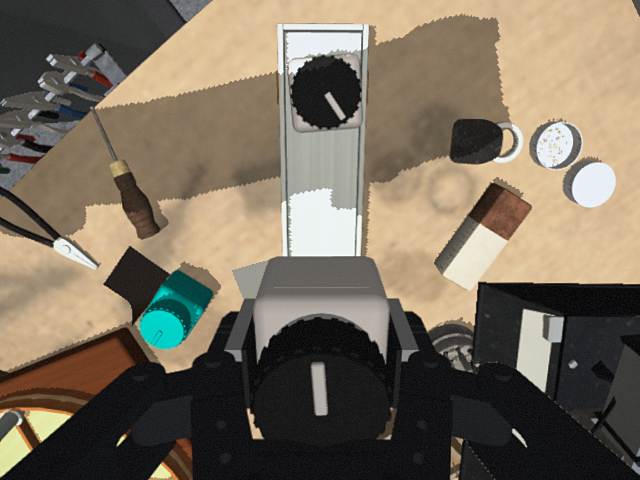

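Call:
{"fn": "servo_tool", "kwargs": {"slide": [[-0.02, 0.02, 0.5], [0, 0, 0.6], [0, 0, 0.6], [0, 0, 0.6], [0, 0, 0.3], [0, 0, 0.2], [0, 0, 0.15], [0, 0, 0.07], [0, 0, 0], [0, 0, 0]], "spin": [0, 0, 0, 0, 0, 0, 0, 0, 0, 0], "claw": [-1, -1, -1, -1, -1, -1, -1, -1, -1, -1]}}

```text
time_s: 38.0
ee_pos: [0.483, 0.3041, 0.0877]
ee_rot: [0.0, 0.315, 0.949, 0.0]
contact_force: [-0.1, 0.2, -2.1]
finger_gap: 0.524
```

```bash
python3 m4.py pics/w16.png;  python3 -c "
from h import *
shifts([.483,.3035,.087],53.06)
f=grab_frame('scene');cv2.imwrite('pics/s16.png',cv2.resize(f[230:430,100:340],None,fx=3,fy=3)[:,:,::-1])"
```

```text
[0.48300527 0.30407328 0.08768534] [ 0.09732771  0.77899943 -1.08727404  1.82808482  0.79974149  1.05032308
 -0.37967013] 38.0
jar1 0.92 [321.4  84.6] [0.4126 0.3575]
jar1 0.89 [322.4 300.2] [0.4926 0.2987]
jar1 0.82 [114.3 391.5] [0.4701 0.1736]
pos [0.4829 0.3039 0.0874] yawY 53.32 units [-0.01 -0.01  0.01] t 38.2 gap 0.526
spin units 0.009 deg 0.3 q7 -0.37972353581324236
```

View pics/s16.png

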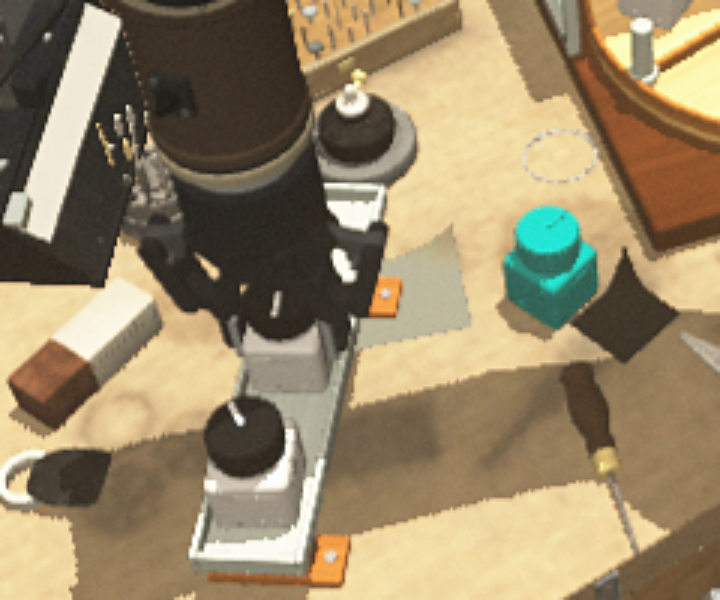

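Call:
{"fn": "servo_tool", "kwargs": {"slide": [[0, 0, 0.02], [0, 0, 0], [0, 0, 0], [0, 0, 0], [0, 0, 0], [0, 0, -0.3], [0, 0, -0.6], [0, 0, -0.8], [0, 0, 0]], "spin": [0, 0, 0, 0, 0, 0, 0, 0, 0], "claw": [-1, -1, 0.4, 0.4, 0.4, 0.4, 0.4, 0.4, 0.4]}}

```text
time_s: 39.38
ee_pos: [0.4838, 0.3056, 0.1751]
ee_rot: [0.002, 0.315, 0.949, 0.002]
contact_force: [0.1, -0.8, 0.4]
finger_gap: 0.699
```

Call:
{"fn": "servo_tool", "kwargs": {"slide": [[0, 0, 0], [0, 0, 0], [0, 0, 0], [0, 0, 0], [0, 0, 0], [0, 0, 0], [0, 0, 0], [0, 0, 0], [0, 0, 0], [0, 0, 0], [0, 0, 0]], "spin": [0.34, 0.34, 0.34, 0.34, 0.34, 0.34, 0.34, 0.34, 0.34, 0.34, 0], "claw": [0.4, 0.4, 0.4, 0.4, 0.4, 0.4, 0.4, 0.4, 0.4, 0.4, 0.4]}}

```text
time_s: 40.75
ee_pos: [0.4826, 0.304, 0.1713]
ee_rot: [0.0, 0.935, 0.354, 0.0]
contact_force: [-0.0, -0.2, -0.1]
finger_gap: 0.696
```

```bash
python3 m4.py pics/w17.png;  python3 -c "
from h import *
shifts([.483,.3035,.119])"
```

```text
[0.48258816 0.30395009 0.1713444 ] [-0.07942093  0.50503347 -0.76751135  1.77296255  0.40373864  1.02795744
 -1.84589321] 40.75
jar1 0.82 [326.5 238.8] [0.4793 0.2965]
jar1 0.61 [469.6 338.3] [0.4916 0.1627]
jar1 0.59 [189.6 259.7] [0.4043 0.358 ]
canister_1 0.62 [608.9 139.2] [0.653  0.2038]
pos [0.4827 0.3039 0.1712] yawY -48.51 units [-0.    0.01  1.04] t 40.95 gap 0.699
```

View pics/w17.png

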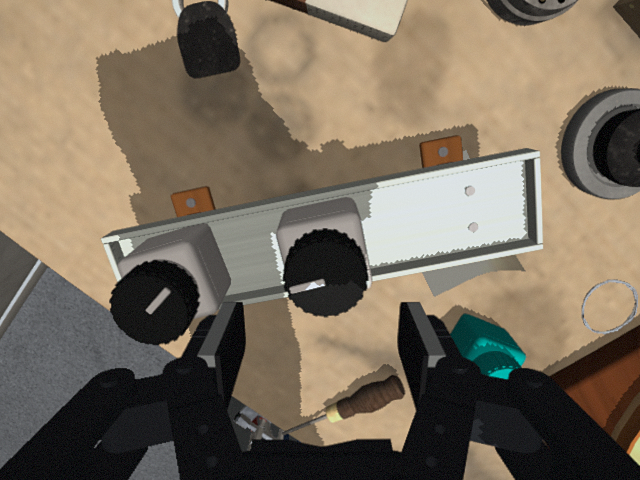

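Call:
{"fn": "servo_tool", "kwargs": {"slide": [[0, 0, 0.4], [0, 0, 0.4], [0, 0, 0.22], [0, 0, 0], [0, 0, 0], [0, 0, 0], [0, 0, 0], [0, 0, 0], [0, 0, 0]], "spin": [0, 0, 0, 0, 0, 0, 0, 0, 0], "claw": [0.4, 0.4, 0.4, 0.4, -1, -1, -1, -1, -1]}}

```text
time_s: 42.08
ee_pos: [0.4833, 0.3041, 0.1209]
ee_rot: [-0.0, 0.936, 0.353, 0.001]
contact_force: [0.2, -2.4, 6.4]
finger_gap: 0.441
```

Call:
{"fn": "servo_tool", "kwargs": {"slide": [[0, 0, 0], [0, 0, 0], [0, 0, 0], [0, 0, 0], [0, 0, 0], [0, 0, 0], [0, 0, 0], [0, 0, 0], [0, 0, 0], [0, 0, 0]], "spin": [-0.3, -0.35, -0.35, -0.35, -0.35, -0.35, -0.35, -0.35, -0.35, 0], "claw": [-1, -1, -1, -1, -1, -1, -1, -1, -1, -1]}}

```text
time_s: 43.32
ee_pos: [0.4834, 0.3035, 0.1208]
ee_rot: [0.0, 0.387, 0.922, -0.0]
contact_force: [0.9, -3.0, 9.0]
finger_gap: 0.446
```

```bash
python3 m4.py pics/w18.png
```

```text
[0.48335295 0.30350469 0.12075164] [ 0.10971888  0.72835874 -1.10106193  1.80448494  0.73601114  1.08646551
 -0.48737214] 43.325
jar1 0.92 [324.8 268.5] [0.491  0.2997]
jar1 0.88 [291.5  86.6] [0.4112 0.3572]
```

Call:
{"fn": "servo_tool", "kwargs": {"slide": [[0, 0, 0], [0, 0, 0], [0, 0, 0], [0, 0, 0], [0, 0, 0], [0, 0, 0]], "spin": [-0.35, -0.35, -0.35, -0.35, -0.35, 0], "claw": [-1, -1, -1, -1, -1, -1]}}

```text
time_s: 44.28
ee_pos: [0.4837, 0.3032, 0.1207]
ee_rot: [0.001, -0.06, 0.998, -0.001]
contact_force: [2.3, -3.0, 7.6]
finger_gap: 0.441
```

```bash
python3 m4.py pics/w19.png
```

```text
[0.48373013 0.30321827 0.12072737] [ 0.18625043  0.85048191 -1.2819124   1.80024232  0.88300226  1.20496063
  0.3194742 ] 44.275
jar1 0.91 [453.6 144.2] [0.4154 0.3642]
jar1 0.85 [323.7 268.1] [0.4919 0.3063]
jar1 0.57 [ 58.  199.6] [0.4698 0.1568]
```

Call:
{"fn": "servo_tool", "kwargs": {"slide": [[0, 0, 0], [0, 0, 0], [0, 0, 0], [0, 0, 0], [0, 0, -0.4], [0, 0, -0.4], [0, 0, 0]], "spin": [0, 0, 0, 0, 0, 0, 0], "claw": [0.4, 0.4, 0.4, 0.4, 0.4, 0.4, 0.4]}}

```text
time_s: 45.35
ee_pos: [0.4835, 0.3049, 0.1629]
ee_rot: [0.002, -0.059, 0.998, 0.001]
contact_force: [-0.3, -0.2, -0.3]
finger_gap: 0.702
```

Call:
{"fn": "servo_tool", "kwargs": {"slide": [[0, 0, 0], [0, 0, 0], [0, 0, 0], [0, 0, 0], [0, 0, 0], [0, 0, 0], [0, 0, 0], [0, 0, 0], [0, 0, 0], [0, 0, 0], [0, 0, 0]], "spin": [0.35, 0.35, 0.35, 0.35, 0.35, 0.35, 0.35, 0.35, 0.35, 0.35, 0], "claw": [0.4, 0.4, 0.4, 0.4, 0.4, 0.4, 0.4, 0.4, 0.4, 0.4, 0.4]}}

```text
time_s: 46.72
ee_pos: [0.4828, 0.3039, 0.1606]
ee_rot: [0.0, 0.755, 0.655, 0.0]
contact_force: [-0.5, -0.4, -0.0]
finger_gap: 0.699
```

```bash
python3 m4.py pics/w20.png;  python3 -c "
from h import *
shifts([.483,.3035,.119])"
```

```text
[0.48282092 0.30391549 0.16057196] [ 0.02156994  0.57869472 -0.92980228  1.77705712  0.52866398  1.05692857
 -1.24205951] 46.725
jar1 0.92 [347.  402.8] [0.4836 0.1659]
jar1 0.85 [323.9 243.1] [0.484  0.2971]
jar1 0.8 [186.3 174.4] [0.4049 0.3543]
pos [0.4828 0.3039 0.1602] yawY -8.0 units [-0.01  0.01  0.82] t 46.925 gap 0.698
```

View pics/w20.png

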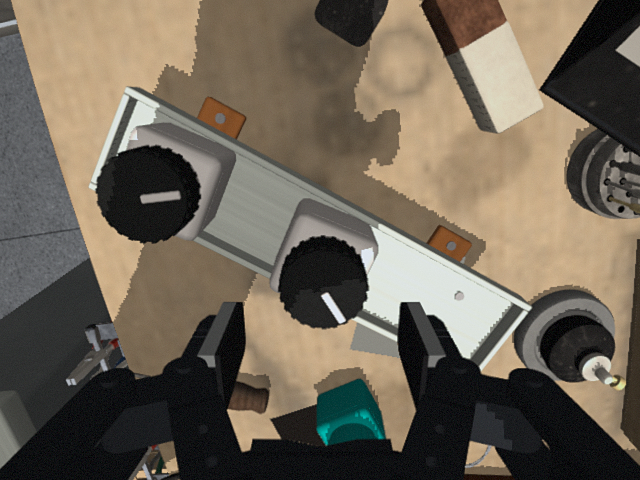

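Call:
{"fn": "servo_tool", "kwargs": {"slide": [[0, 0, 0.4], [0, 0, 0.4], [0, 0, 0], [0, 0, 0], [0, 0, 0], [0, 0, 0], [0, 0, 0], [0, 0, 0]], "spin": [0, 0, 0, 0, 0, 0, 0, 0], "claw": [0.4, 0.4, 0.4, -1, -1, -1, -1, -1]}}

```text
time_s: 47.92
ee_pos: [0.4831, 0.3042, 0.1207]
ee_rot: [0.0, 0.756, 0.655, 0.0]
contact_force: [0.5, 0.4, 1.4]
finger_gap: 0.442
```

Call:
{"fn": "servo_tool", "kwargs": {"slide": [[0, 0, 0], [0, 0, 0], [0, 0, 0], [0, 0, 0], [0, 0, 0], [0, 0, 0], [0, 0, 0]], "spin": [-0.35, -0.35, -0.35, -0.35, -0.35, -0.35, 0], "claw": [-1, -1, -1, -1, -1, -1, -1]}}

```text
time_s: 48.8
ee_pos: [0.4833, 0.3036, 0.1205]
ee_rot: [0.0, 0.303, 0.953, -0.0]
contact_force: [2.0, -1.5, 5.0]
finger_gap: 0.442
```

Call:
{"fn": "servo_tool", "kwargs": {"slide": [[0, 0, 0], [0, 0, 0], [0, 0, 0], [0, 0, 0], [0, 0, -0.6], [0, 0, -0.8], [0, 0, -0.6], [0, 0, 0]], "spin": [0, 0, 0, 0, 0, 0, 0, 0], "claw": [0.4, 0.4, 0.4, 0.4, 0.4, 0.4, 0.4, 0.4]}}

```text
time_s: 49.8
ee_pos: [0.4834, 0.3049, 0.2225]
ee_rot: [0.001, 0.302, 0.953, 0.001]
contact_force: [0.3, 0.3, -0.1]
finger_gap: 0.703
```

```bash
python3 m4.py pics/w21.png;  python3 -c "
from h import *
shifts([.483,.3035,.24],53.06)
f=grab_frame('scene');cv2.imwrite('pics/s21.png',cv2.resize(f[130:430,100:470],None,fx=2.1,fy=2)[:,:,::-1])"
```

```text
[0.48342164 0.30494755 0.22251048] [ 0.18577521  0.64766023 -1.23579375  1.7039347   0.64313692  1.26052413
 -0.23943117] 49.8
jar1 0.69 [174.  296.8] [0.475  0.1569]
jar1 0.67 [322.8  92.6] [0.413  0.3577]
jar1 0.55 [319.  217.7] [0.4894 0.3004]
pos [0.4826 0.3034 0.2192] yawY 54.82 units [-0.01  0.01 -0.42] t 50.0 gap 0.704
spin units 0.059 deg 1.8 q7 -0.23965510356160566
```

View pics/w21.png

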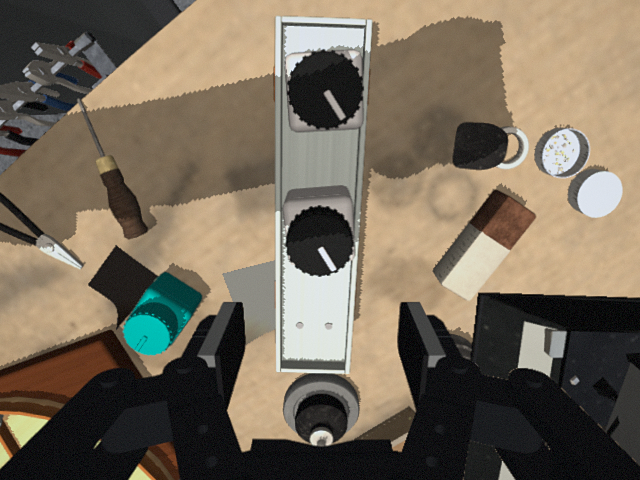

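View pics/s21.png

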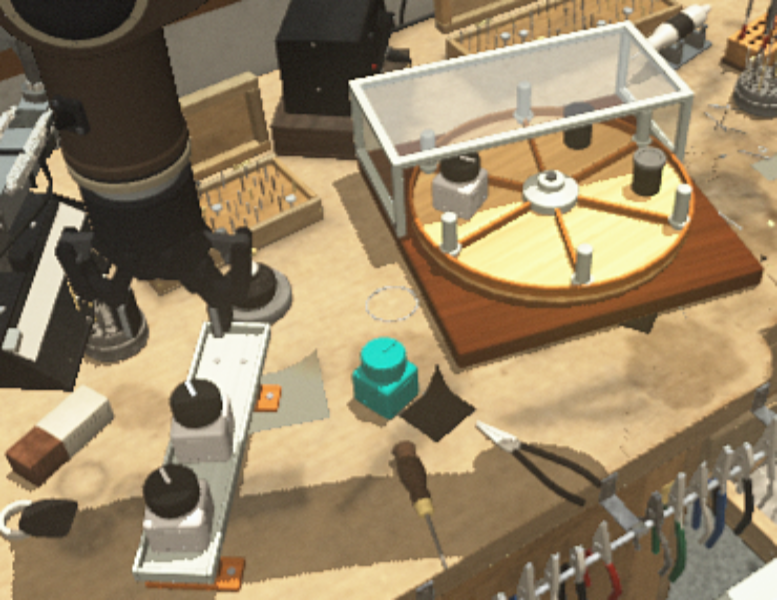

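Call:
{"fn": "servo_tool", "kwargs": {"slide": [[-0.53, -0.82, 0.04], [-0.53, -0.82, 0.04], [-0.53, -0.82, 0.04], [-0.53, -0.82, 0.04], [-0.53, -0.82, 0.04], [-0.53, -0.82, 0.04], [-0.53, -0.82, 0.04], [-0.53, -0.82, 0.04], [0, 0, 0], [0, 0, 0], [0, 0, 0], [0, 0, 0]], "spin": [0, 0, 0, 0, 0, 0, 0, 0, 0.35, 0.35, 0.35, 0.35], "claw": [-0.1, -0.1, -0.1, -0.1, -0.1, -0.1, -0.1, -0.1, -0.1, -0.1, -0.1, -0.1]}}

```text
time_s: 51.55
ee_pos: [0.4667, -0.0863, 0.2036]
ee_rot: [-0.001, 0.626, 0.78, -0.0]
contact_force: [0.0, -0.5, -0.1]
finger_gap: 0.456
```

Call:
{"fn": "servo_tool", "kwargs": {"slide": [[0, 0, 0], [0, 0, 0], [0, 0, 0], [0, 0, 0], [0, 0, 0], [0, 0, 0], [0, 0, 0], [0, 0, 0], [0, 0, 0], [0, 0, 0], [0, 0, 0], [0, 0, 0]], "spin": [0.35, 0.35, 0.35, 0.35, 0.35, 0.35, 0.35, 0.35, 0.35, 0.35, 0.35, 0.35], "claw": [-0.1, -0.1, -0.1, -0.1, -0.1, -0.1, -0.1, -0.1, -0.1, -0.1, -0.1, -0.1]}}

```text
time_s: 53.05
ee_pos: [0.4667, -0.0862, 0.2035]
ee_rot: [-0.0, 0.979, -0.204, -0.001]
contact_force: [0.9, 0.0, -0.6]
finger_gap: 0.447
```

```bash
python3 m4.py pics/w22.png; python3 -c "
from h import *
shifts([.4668,-.0885,.085],66.4)"
```

```text
[ 0.46671699 -0.08622587  0.20354571] [ 0.69274706  0.27664657 -0.71781471  1.95897366  0.21692776  0.98423034
 -2.10871779] 53.05
jar1 0.74 [101.4 275.8] [0.4908 0.0975]
canister_1 0.91 [485.1  15.4] [ 0.5497 -0.2403]
canister_1 0.63 [325.  238.4] [ 0.4483 -0.0808]
post0 0.92 [531.3 128.4] [ 0.4804 -0.2244]
post0 0.88 [119.3 123.6] [ 0.5778 -0.0067]
post0 0.63 [324.9 237.9] [ 0.4665 -0.088 ]
pos [ 0.4669 -0.0861  0.2038] yawY -112.91 units [0.02 0.04 2.38] t 53.25 gap 0.452
spin units 0.023 deg 0.7 q7 -2.0990717095055307
```

View pics/w22.png

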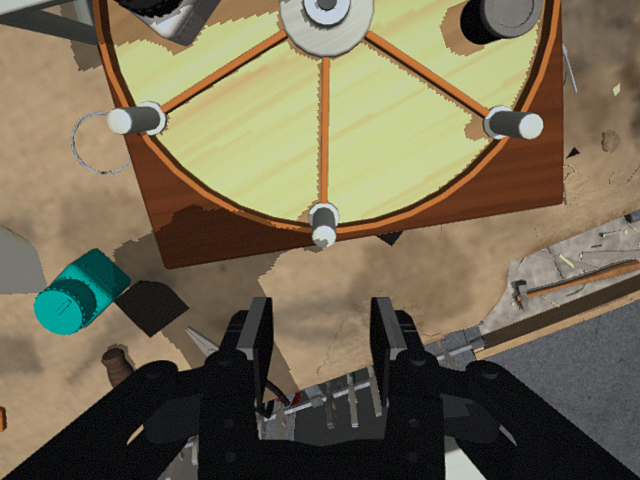

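Call:
{"fn": "servo_tool", "kwargs": {"slide": [[0.02, 0.04, 0.3], [0, 0, 0.5], [0, 0, 0.5], [0, 0, 0.5], [0, 0, 0.4], [0, 0, 0.18], [0, 0, 0], [0, 0, 0], [0, 0, 0], [0, 0, 0], [0, 0, 0]], "spin": [0.02, 0, 0, 0, 0, 0, 0, 0, 0, 0, 0], "claw": [-0.1, -0.1, -0.1, -0.1, -0.1, -0.1, -0.1, -1, -1, -1, -1]}}

```text
time_s: 54.62
ee_pos: [0.4678, -0.0886, 0.0861]
ee_rot: [0.0, 0.979, -0.206, 0.001]
contact_force: [0.1, 0.6, 6.4]
finger_gap: 0.162
```

Call:
{"fn": "servo_tool", "kwargs": {"slide": [[0.003, 0.12, 0], [0.01, 0.24, 0], [0.01, 0.24, 0], [0.01, 0.24, 0], [0.01, 0.24, 0], [0.01, 0.24, 0], [0.01, 0.24, 0], [0.01, 0.24, 0]], "spin": [-0.083, -0.167, -0.167, -0.167, -0.167, -0.167, -0.167, -0.167], "claw": [-1, -1, -1, -1, -1, -1, -1, -1]}}

```text
time_s: 55.62
ee_pos: [0.4597, -0.1772, 0.0861]
ee_rot: [0.0, 0.993, 0.121, 0.0]
contact_force: [-0.5, 0.9, 6.0]
finger_gap: 0.162
```

Call:
{"fn": "servo_tool", "kwargs": {"slide": [[0.01, 0.24, 0], [0.01, 0.24, 0], [0.01, 0.24, 0], [0.01, 0.24, 0], [0.01, 0.24, 0], [0.01, 0.24, 0], [0.01, 0.24, 0], [0.003, 0.12, 0], [0, 0, 0]], "spin": [-0.167, -0.167, -0.167, -0.167, -0.167, -0.167, -0.167, -0.083, 0], "claw": [-1, -1, -1, -1, -1, -1, -1, -1, -1]}}

```text
time_s: 56.75
ee_pos: [0.5078, -0.2524, 0.0861]
ee_rot: [0.001, 0.901, 0.433, 0.0]
contact_force: [-1.2, -1.2, 6.5]
finger_gap: 0.163
```

Call:
{"fn": "servo_tool", "kwargs": {"slide": [[0, 0, 0], [0, 0, 0], [0, 0, -0.3], [0, 0, -0.7], [0, 0, -0.7], [0, 0, -0.7], [0, 0, -0.7], [0, 0, 0], [0, 0, 0]], "spin": [0, 0, 0, 0, 0, 0, 0, 0.35, 0.35], "claw": [-0.1, -0.1, -0.1, -0.1, -0.1, 0.45, 0.45, 0.45, 0.45]}}

```text
time_s: 57.88
ee_pos: [0.5071, -0.2512, 0.2419]
ee_rot: [0.001, 0.966, 0.259, 0.001]
contact_force: [-0.7, -0.2, -0.4]
finger_gap: 0.725
```

```bash
python3 -c "
from h import *
f=grab_frame('scene');cv2.imwrite('pics/s23.png',cv2.resize(f[130:430,100:470],None,fx=2.1,fy=2)[:,:,::-1])
shifts([.455,-.076,.24],90)"
```

```text
pos [ 0.5071 -0.251   0.2418] yawY -60.46 units [ 0.82 -3.56  0.03] t 57.925 gap 0.725
spin units 0.985 deg 29.5 q7 -1.032254732227622
```

View pics/s23.png

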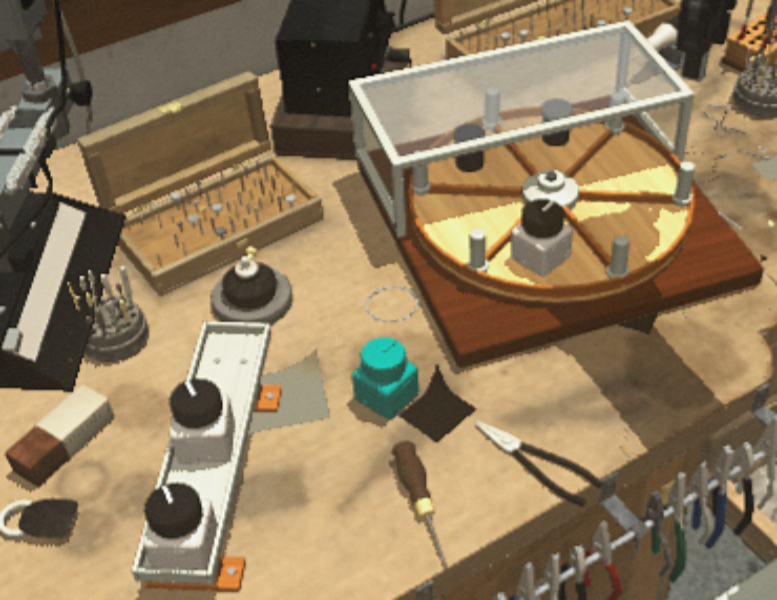

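Call:
{"fn": "servo_tool", "kwargs": {"slide": [[0.16, -0.71, 0], [0.16, -0.71, 0], [0.16, -0.71, 0], [0.17, -0.71, 0], [0.17, -0.72, 0], [0, 0, 0], [0, 0, 0], [0, 0, 0], [0, 0, 0]], "spin": [0, 0, 0, 0, 0, 0.33, 0.33, 0.32, 0], "claw": [0.45, 0.45, 0.45, 0.45, 0.45, 0.45, 0.45, 0.45, 0.45]}}

```text
time_s: 59.05
ee_pos: [0.4524, -0.0766, 0.2409]
ee_rot: [0.0, 1.0, 0.01, 0.0]
contact_force: [-0.3, 0.7, -1.2]
finger_gap: 0.725
```

```bash
python3 m4.py pics/w24.png; python3 -c "
from h import *
zoom('wrist',220,50,190,150,'pics/w24z.png',4)
zoom('top',140,170,190,150,'pics/t24.png',4)"
```

```text
[ 0.45244332 -0.07663999  0.24089838] [ 0.88669531  0.24555993 -0.94602599  1.93774436  0.22778309  1.06891177
 -1.70586574] 59.05
jar1 0.73 [100.5 156.4] [0.4889 0.107 ]
jar1 0.63 [328.  114.6] [ 0.5244 -0.08  ]
canister_1 0.48 [386.  217.7] [ 0.4411 -0.1316]
post0 0.92 [231.5  88.3] [ 0.5414 -0.0163]
post0 0.87 [387.8 221.3] [ 0.4542 -0.1234]
post0 0.42 [411.7  27.5] [ 0.5802 -0.1297]
```

View pics/w24.png

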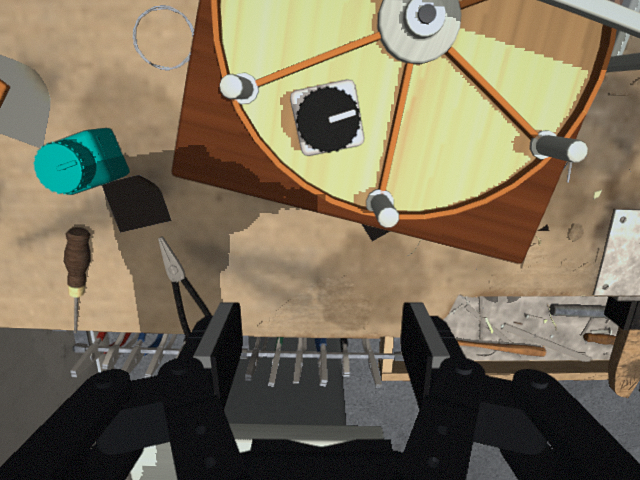

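View pics/w24z.png

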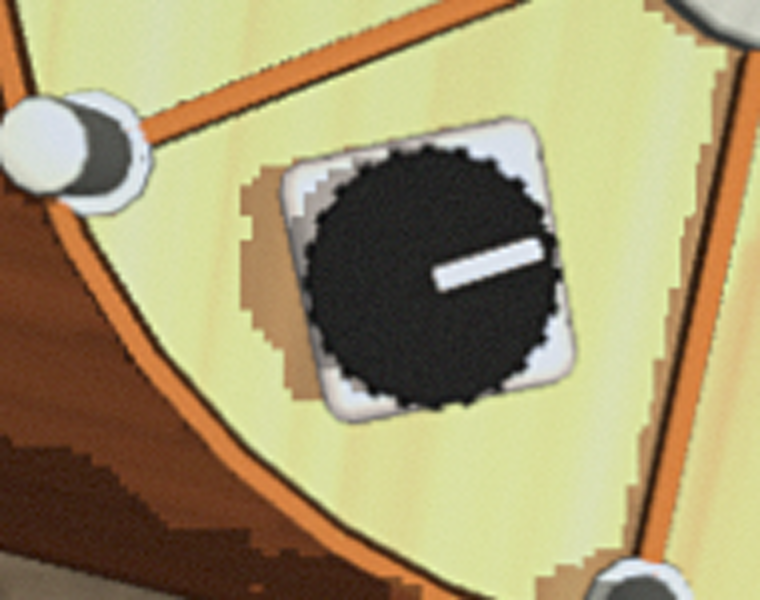

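View pics/t24.png

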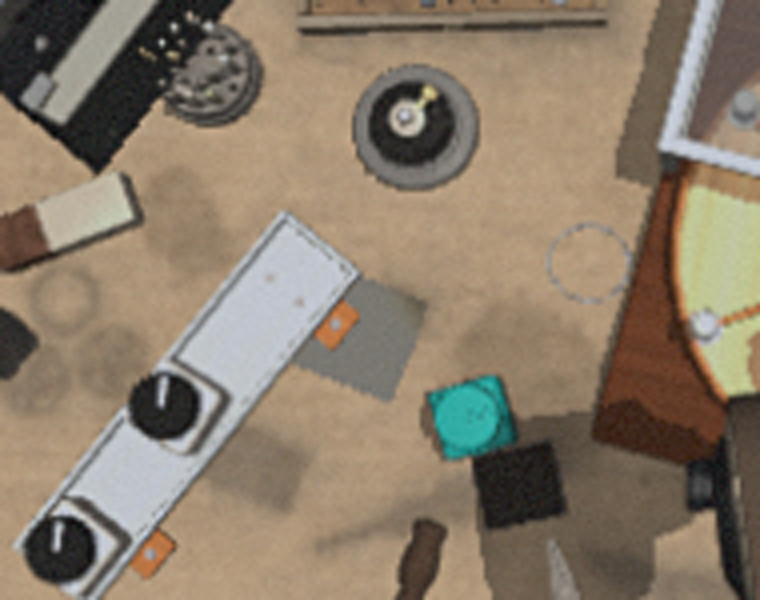

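```bash
python3 - <<'E'
from h import *
ci=camera_info('wrist')
g=lambda p,z:unproj(ci,(np.array(p)+.5)/4-.5+[220,50],z)[:2]
E=[[(300,165),(515,119)],[(543,135),(577,350)],[(560,376),(360,421)],[(325,395),(285,190)]]
ls=[]
for p,q in E:
    a,b=g(p,.086),g(q,.086);d=b-a;print(np.degrees(np.arctan2(d[1],d[0]))%90);ls.append(np.cross([*a,1],[*b,1]))
C=[]
for i in range(4):
    x=np.cross(ls[i],ls[(i+1)%4]);C.append(x[:2]/x[2])
C=np.array(C);print(C.round(4),np.linalg.norm(np.roll(C,-1,0)-C,axis=1),C.mean(0))
print('cap',g((437,278),.111))
shifts([*C.mean(0),.068],-80)
E
```

```text
12.65350854806752
11.887138715973407
13.745091638102139
11.476406909522995
[[ 0.5496 -0.0967]
 [ 0.5074 -0.1056]
 [ 0.4968 -0.0624]
 [ 0.5399 -0.0537]] [0.04311638 0.04448225 0.04396921 0.04414762] [ 0.52340009 -0.07960354]
cap [ 0.52358435 -0.07983159]
pos [ 0.4524 -0.077   0.2403] yawY -88.94 units [1.42 0.08 3.45] t 59.35 gap 0.726
spin units -0.298 deg -8.9 q7 -1.7073678102508134
```

Call:
{"fn": "servo_tool", "kwargs": {"slide": [[0.71, 0.04, 0], [0.71, 0.04, 0], [0, 0, 0], [0, 0, 0], [0, 0, 0]], "spin": [0, 0, -0.19, -0.19, 0], "claw": [0.45, 0.45, 0.45, 0.45, 0.45]}}

```text
time_s: 59.98
ee_pos: [0.5234, -0.0799, 0.24]
ee_rot: [-0.0, 0.994, 0.108, -0.0]
contact_force: [-0.6, -0.1, -0.4]
finger_gap: 0.722
```

```bash
python3 -c "
from h import *
shifts([.5235,-.0797,.068],-77.6);print(env.read_state()['q'])"
```

```text
pos [ 0.5234 -0.0799  0.24  ] yawY -77.64 units [ 0.   -0.    3.44] t 59.975 gap 0.722
spin units -0.001 deg -0.0 q7 -1.6197367294031915
[ 0.79683045  0.40188752 -0.94662129  1.78512825  0.35622011  1.13859682
 -1.61973673]
```

Call:
{"fn": "servo_tool", "kwargs": {"slide": [[0, 0, 0.6], [0, 0, 0.6], [0, 0, 0.6], [0, 0, 0.6], [0, 0, 0.6], [0, 0, 0.44], [0, 0, 0], [0, 0, 0], [0, 0, 0], [0, 0, 0], [0, 0, 0], [0, 0, 0]], "spin": [0, 0, 0, 0, 0, 0, 0, 0, 0, 0, 0, 0], "claw": [0.45, 0.45, 0.45, 0.45, 0.45, 0.45, 0.45, -1, -1, -1, -1, -1]}}

```text
time_s: 61.48
ee_pos: [0.5242, -0.0799, 0.0693]
ee_rot: [0.0, 0.994, 0.107, 0.001]
contact_force: [-1.8, 0.2, 7.6]
finger_gap: 0.527
```

Call:
{"fn": "servo_tool", "kwargs": {"slide": [[0, 0, -0.3], [0, 0, -0.6], [0, 0, -0.8], [0, 0, -0.9], [0, 0, -0.8], [0, 0, 0]], "spin": [0, 0, 0, 0, 0, 0], "claw": [-1, -1, -1, -1, -1, -1]}}

```text
time_s: 62.22
ee_pos: [0.5249, -0.0795, 0.242]
ee_rot: [0.001, 0.994, 0.108, 0.003]
contact_force: [0.2, -0.4, -2.0]
finger_gap: 0.529
```

```bash
python3 m4.py pics/w25.png; python3 -c "
from h import *
shifts([.54895,.2539,.24],53.06)"
```

```text
[ 0.5249358  -0.07953484  0.24199122] [ 0.79866609  0.3994166  -0.95053577  1.78408681  0.35865972  1.13683329
 -1.62246189] 62.225
jar1 0.77 [ 99.6 192.9] [0.4947 0.1071]
jar1 0.55 [323.3 298.9] [ 0.4387 -0.1005]
post0 0.66 [235.6 179.6] [ 0.5427 -0.015 ]
post0 0.66 [536.3 293.9] [ 0.5049 -0.2538]
pos [ 0.5226 -0.08    0.2373] yawY -77.66 units [ 1.94 -6.41 -0.05] t 62.425 gap 0.528
spin units 1.643 deg 49.3 q7 -1.6234673603182368
```

View pics/w25.png

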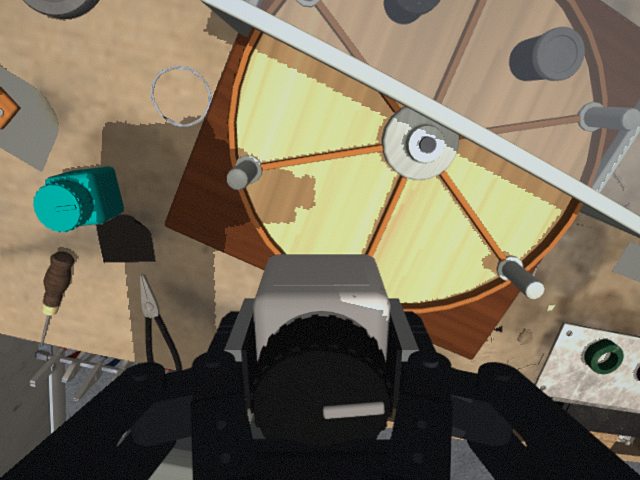

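Call:
{"fn": "servo_tool", "kwargs": {"slide": [[0.277, -0.916, 0], [0.277, -0.916, 0], [0.277, -0.916, 0], [0.277, -0.916, 0], [0.277, -0.916, 0], [0.277, -0.916, 0], [0.277, -0.916, 0], [0, 0, 0]], "spin": [0, 0, 0, 0, 0, 0, 0, 0], "claw": [-1, -1, -1, -1, -1, -1, -1, -1]}}

```text
time_s: 63.42
ee_pos: [0.5474, 0.259, 0.237]
ee_rot: [-0.001, 0.994, 0.111, -0.001]
contact_force: [-0.6, -0.5, -1.8]
finger_gap: 0.527
```

```bash
python3 -c "
from h import *
shifts([.5485,.2542,.24],-36.94);print(env.read_state()['q'])"
```

```text
pos [0.5474 0.259  0.237 ] yawY -77.24 units [-0.    0.1  -0.06] t 63.425 gap 0.527
spin units -1.343 deg -40.3 q7 -2.246469739073498
[ 0.11806571  0.54758011 -0.92697134  1.60696237  0.45521825  1.22045324
 -2.24646974]
```

Call:
{"fn": "servo_tool", "kwargs": {"slide": [[0, 0.1, 0], [0, 0, 0], [0, 0, 0], [0, 0, 0], [0, 0, 0], [0, 0, 0]], "spin": [0, -0.336, -0.336, -0.336, -0.336, 0], "claw": [-1, -1, -1, -1, -1, -1]}}

```text
time_s: 64.18
ee_pos: [0.5512, 0.2468, 0.2375]
ee_rot: [0.0, 0.897, 0.442, -0.001]
contact_force: [-0.9, -0.1, -2.7]
finger_gap: 0.528
```

```bash
python3 m4.py pics/w26.png; python3 -c "
from h import *
shifts([.5485,.2542,.24],-36.94);print(env.read_state()['q'])"
```

```text
[0.55117223 0.24680105 0.23745964] [ 0.22049337  0.61183356 -1.08491874  1.60600907  0.56038023  1.2708804
 -1.61708152] 64.175
jar1 0.7 [209.7 206.8] [0.4757 0.3023]
jar1 0.59 [323.8 298.3] [0.4999 0.1765]
jar1 0.55 [ 78.5 211.5] [0.3824 0.3692]
post0 0.82 [494. 452.] [ 0.5442 -0.0164]
pos [0.5509 0.2484 0.2382] yawY -37.55 units [ 0.06 -0.11 -0.04] t 64.375 gap 0.532
spin units -0.02 deg -0.6 q7 -1.6188480414050168
[ 0.2177811   0.6106934  -1.08455008  1.6053038   0.55985316  1.27064779
 -1.61884804]
```

View pics/w26.png

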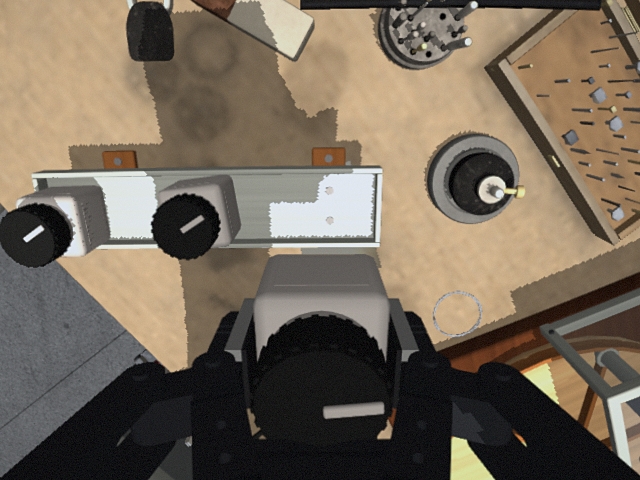

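```bash
python3 - <<'E'
from h import *
ci=camera_info('wrist')
a=np.radians(-36.94);u=np.array([np.cos(a),np.sin(a)]);n=np.array([-u[1],u[0]])
for p in [(381,167),(380,247),(33,174),(270,169),(270,248)]:
    w=unproj(ci,p,.072)[:2]-[.483,.3035];print(p,'s',(w@u).round(4),'lat',(w@n).round(4))
zoom('wrist',250,150,150,110,'pics/w26z.png',5)
E
```

```text
(381, 167) s 0.1317 lat 0.0323
(380, 247) s 0.1332 lat -0.0305
(33, 174) s -0.1332 lat 0.0312
(270, 169) s 0.0498 lat 0.0316
(270, 248) s 0.0468 lat -0.0305
```

View pics/w26z.png

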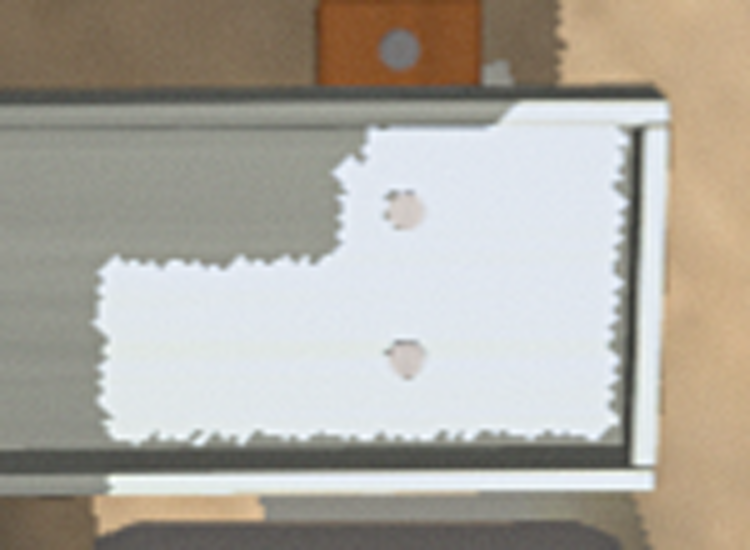

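Call:
{"fn": "servo_tool", "kwargs": {"slide": [[0.075, -0.11, 0], [0, 0, 0.6], [0, 0, 0.6], [0, 0, 0.6], [0, 0, 0.5], [0, 0, 0.2], [0, 0, 0], [0, 0, 0]], "spin": [-0.02, 0, 0, 0, 0, 0, 0, 0], "claw": [-1, -1, -1, -1, -1, -1, -1, -1]}}

```text
time_s: 65.42
ee_pos: [0.549, 0.2561, 0.1144]
ee_rot: [-0.0, 0.894, 0.448, 0.001]
contact_force: [0.4, -0.8, -1.9]
finger_gap: 0.527
```

```bash
python3 m4.py pics/w27.png; python3 -c "
from h import *
shifts([.5490,.2548,.0873],-36.94);print(env.read_state()['q'])
f=grab_frame('scene');cv2.imwrite('pics/s27.png',cv2.resize(f[230:430,100:340],None,fx=3,fy=3)[:,:,::-1])"
```

```text
[0.54902942 0.25614175 0.11442272] [ 0.14917313  0.73397669 -0.99148933  1.72569744  0.69247337  1.07233291
 -1.71687386] 65.425
jar1 0.64 [322.7 297.4] [0.5362 0.2377]
jar1 0.63 [161.7 274.1] [0.4728 0.3024]
canister_1 0.22 [545.  222.8] [0.6582 0.2015]
pos [0.5489 0.2556 0.114 ] yawY -36.75 units [-0.01  0.01  0.53] t 65.625 gap 0.525
spin units 0.006 deg 0.2 q7 -1.7170105227379358
[ 0.14944553  0.73410279 -0.9909826   1.72631631  0.69268443  1.07212999
 -1.71701052]
```

View pics/w27.png

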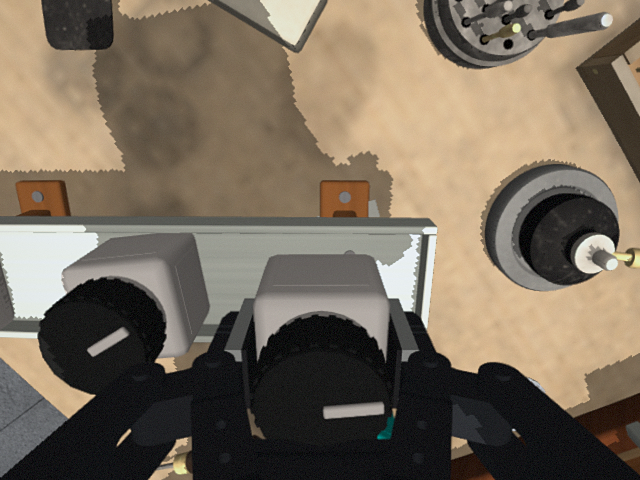

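View pics/s27.png

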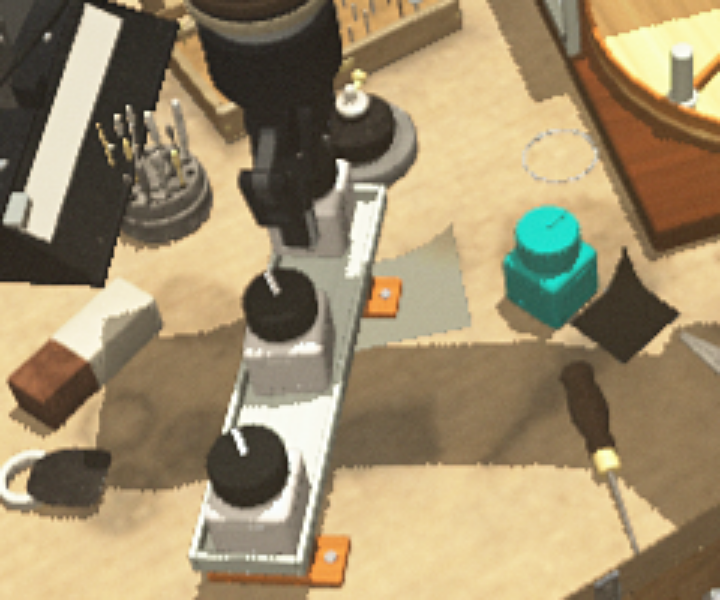

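Call:
{"fn": "servo_tool", "kwargs": {"slide": [[0, 0, 0.2], [0, 0, 0.2], [0, 0, 0.1], [0, 0, 0.04], [0, 0, 0], [0, 0, 0]], "spin": [0, 0, 0, 0, 0, 0], "claw": [-1, -1, -1, -1, -1, -1]}}

```text
time_s: 66.42
ee_pos: [0.5481, 0.2551, 0.0874]
ee_rot: [0.001, 0.894, 0.448, -0.001]
contact_force: [-6.1, -5.0, 14.2]
finger_gap: 0.528
```

```bash
python3 m4.py pics/w28.png
```

```text
[0.54810094 0.25511322 0.0873922 ] [ 0.13376915  0.76333341 -0.96591582  1.74542442  0.72464896  1.03423581
 -1.7407553 ] 66.425
jar1 0.78 [137.2 297. ] [0.4697 0.3022]
jar1 0.6 [323.2 295.2] [0.5443 0.2484]
jar1 0.16 [570.3 232.7] [0.657  0.2044]
canister_1 0.27 [183.4 250.5] [0.5053 0.3064]
```

View pics/w28.png

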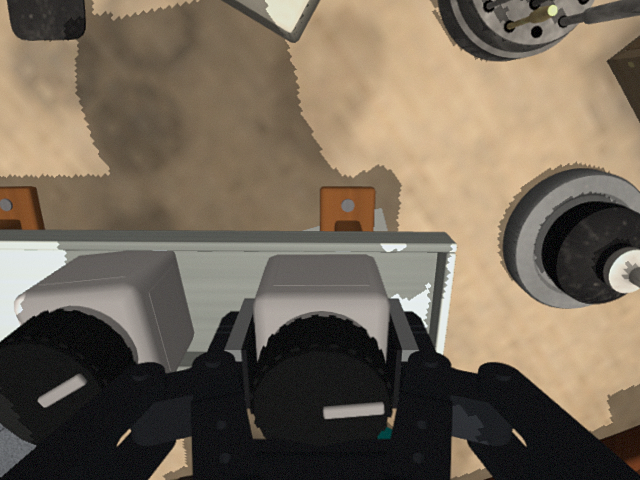

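Call:
{"fn": "servo_tool", "kwargs": {"slide": [[0, 0, 0], [0, 0, 0], [0, 0, 0], [0, 0, -0.3], [0, 0, -0.6], [0, 0, -0.8], [0, 0, 0], [0, 0, 0], [0, 0, 0], [0, 0, 0]], "spin": [0, 0, 0, 0, 0, 0, 0.35, 0.35, 0.3, 0], "claw": [0.4, 0.4, 0.4, 0.4, 0.4, 0.4, 0.4, 0.4, 0.4, 0.4]}}

```text
time_s: 67.88
ee_pos: [0.5487, 0.2559, 0.1725]
ee_rot: [0.0, 0.979, 0.202, 0.001]
contact_force: [0.2, -1.2, 0.5]
finger_gap: 0.704
```

```bash
python3 m4.py pics/w29.png;python3 -c "
from h import *
shifts([.5485,.2545,.119])"
```

```text
[0.54871285 0.25589205 0.17245807] [ 0.11663609  0.61940658 -0.92273841  1.68017593  0.54182183  1.11735804
 -2.12552701] 67.875
jar1 0.98 [104.5 361.1] [0.3807 0.3689]
jar1 0.97 [323.3 235.8] [0.544  0.2527]
jar1 0.79 [219.6 294.3] [0.4734 0.3037]
pos [0.5486 0.2556 0.1715] yawY -66.58 units [-0.01  0.02  1.05] t 68.075 gap 0.699
```

View pics/w29.png

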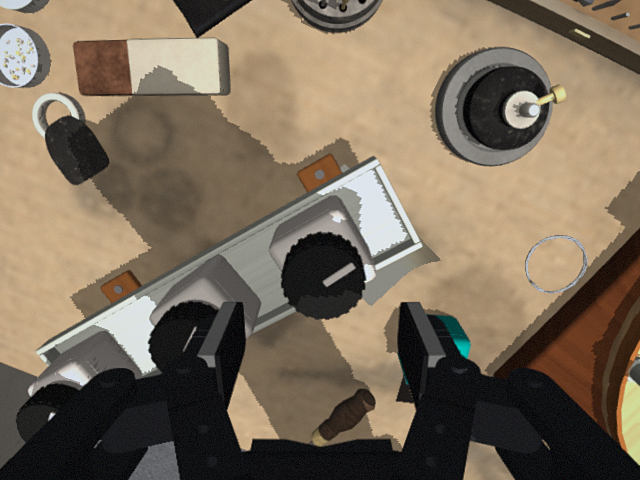

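Call:
{"fn": "servo_tool", "kwargs": {"slide": [[0, 0, 0], [0, 0, 0], [0, 0, 0.4], [0, 0, 0.4], [0, 0.02, 0.24], [0, 0, 0], [0, 0, 0], [0, 0, 0], [0, 0, 0], [0, 0, 0], [0, 0, 0]], "spin": [0.35, 0.35, 0, 0, 0, 0, 0, 0, 0, 0, 0], "claw": [0.4, 0.4, 0.4, 0.4, 0.4, 0.4, -1, -1, -1, -1, -1]}}

```text
time_s: 69.45
ee_pos: [0.549, 0.2547, 0.1199]
ee_rot: [-0.0, 1.0, 0.02, 0.001]
contact_force: [1.2, -0.8, 5.9]
finger_gap: 0.444
```

Call:
{"fn": "servo_tool", "kwargs": {"slide": [[0, 0, 0], [0, 0, 0], [0, 0, 0], [0, 0, 0], [0, 0, 0], [0, 0, 0], [0, 0, 0], [0, 0, 0], [0, 0, 0], [0, 0, 0], [0, 0, 0]], "spin": [-0.35, -0.35, -0.35, -0.35, -0.35, -0.35, -0.35, -0.35, -0.35, -0.35, 0], "claw": [-1, -1, -1, -1, -1, -1, -1, -1, -1, -1, -1]}}

```text
time_s: 70.82
ee_pos: [0.5479, 0.2559, 0.1199]
ee_rot: [-0.001, 0.591, 0.806, 0.001]
contact_force: [-2.6, 1.1, 7.2]
finger_gap: 0.447
```

```bash
python3 m4.py pics/w30.png
```

```text
[0.54785047 0.25586056 0.11989047] [ 0.2441828   0.8418868  -1.19410781  1.71797115  0.84070981  1.19111452
 -0.87724203] 70.825
jar1 0.73 [184.8 363.1] [0.4892 0.1629]
jar1 0.66 [321.3 265.5] [0.5501 0.2509]
jar1 0.63 [221.3 142.9] [0.4809 0.2999]
```

Call:
{"fn": "servo_tool", "kwargs": {"slide": [[0, 0, 0], [0, 0, 0], [0, 0, 0], [0, 0, 0], [0, 0, -0.4], [0, 0, -0.4], [0, 0, 0]], "spin": [0, 0, 0, 0, 0, 0, 0], "claw": [0.4, 0.4, 0.4, 0.4, 0.4, 0.4, 0.4]}}

```text
time_s: 71.9
ee_pos: [0.5495, 0.2555, 0.1621]
ee_rot: [0.001, 0.593, 0.805, 0.002]
contact_force: [-0.1, 0.2, -0.4]
finger_gap: 0.696
```

Call:
{"fn": "servo_tool", "kwargs": {"slide": [[0, 0, 0], [0, 0, 0], [0, 0, 0], [0, 0, 0], [0, 0, 0], [0, 0, 0], [0, 0, 0], [0, 0, 0], [0, 0, 0], [0, 0, 0], [0, 0, 0]], "spin": [0.35, 0.35, 0.35, 0.35, 0.35, 0.35, 0.35, 0.35, 0.35, 0.35, 0], "claw": [0.4, 0.4, 0.4, 0.4, 0.4, 0.4, 0.4, 0.4, 0.4, 0.4, 0.4]}}

```text
time_s: 73.28
ee_pos: [0.5486, 0.2545, 0.1595]
ee_rot: [0.0, 1.0, 0.02, 0.0]
contact_force: [-0.0, -0.0, 0.0]
finger_gap: 0.696
```

```bash
python3 m4.py pics/w31.png;python3 -c "
from h import *
shifts([.5485,.2545,.119])"
```

```text
[0.54856743 0.25452001 0.15953391] [ 0.0657527   0.60047522 -0.83302923  1.69641205  0.49790004  1.06967723
 -2.45647342] 73.275
jar1 0.85 [165.8 430.9] [0.3775 0.3721]
jar1 0.74 [324.3 240.1] [0.5441 0.2528]
jar1 0.69 [475.3 300. ] [0.5044 0.146 ]
jar1 0.57 [243.9 335.3] [0.4699 0.3069]
post0 0.39 [323.7 237.7] [0.5647 0.2545]
pos [0.5486 0.2545 0.1592] yawY -87.57 units [-0.  -0.   0.8] t 73.475 gap 0.702
```

View pics/w31.png

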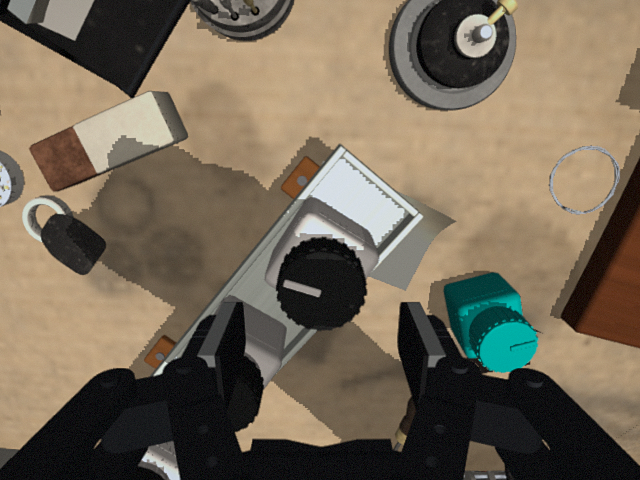

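Call:
{"fn": "servo_tool", "kwargs": {"slide": [[0, 0, 0.4], [0, 0, 0.4], [0, 0, 0], [0, 0, 0], [0, 0, 0], [0, 0, 0], [0, 0, 0], [0, 0, 0]], "spin": [0, 0, 0, 0, 0, 0, 0, 0], "claw": [0.4, 0.4, 0.4, -1, -1, -1, -1, -1]}}

```text
time_s: 74.47
ee_pos: [0.5488, 0.2546, 0.1196]
ee_rot: [-0.0, 1.0, 0.02, 0.0]
contact_force: [0.1, 0.8, 2.0]
finger_gap: 0.445
```

Call:
{"fn": "servo_tool", "kwargs": {"slide": [[0, 0, 0], [0, 0, 0], [0, 0, 0], [0, 0, 0], [0, 0, 0], [0, 0, 0], [0, 0, 0], [0, 0, 0], [0, 0, 0], [0, 0, 0], [0, 0, 0]], "spin": [-0.35, -0.35, -0.35, -0.35, -0.35, -0.35, -0.35, -0.35, -0.35, -0.3, 0], "claw": [-1, -1, -1, -1, -1, -1, -1, -1, -1, -1, -1]}}

```text
time_s: 75.85
ee_pos: [0.5488, 0.2545, 0.1196]
ee_rot: [-0.0, 0.603, 0.798, 0.0]
contact_force: [-0.1, -1.3, 5.4]
finger_gap: 0.441
```

Call:
{"fn": "servo_tool", "kwargs": {"slide": [[0, 0, 0], [0, 0, 0], [0, 0, 0], [0, 0, 0], [0, 0, -0.4], [0, 0, -0.8], [0, 0, -0.8], [0, 0, 0]], "spin": [0, 0, 0, 0, 0, 0, 0, 0], "claw": [0.4, 0.4, 0.4, 0.4, 0.4, 0.4, 0.4, 0.4]}}

```text
time_s: 76.85
ee_pos: [0.5495, 0.2562, 0.2239]
ee_rot: [0.001, 0.603, 0.797, 0.003]
contact_force: [0.0, 0.4, 0.0]
finger_gap: 0.699
```

```bash
python3 m4.py pics/w32.png
```

```text
[0.54947073 0.25621298 0.22393311] [ 0.28412106  0.73879493 -1.28052894  1.61819263  0.72762559  1.33613554
 -0.8266872 ] 76.85
jar1 0.9 [219.3 301.1] [0.4882 0.1537]
jar1 0.77 [249.6 130.8] [0.4821 0.3009]
jar1 0.71 [139.2   5.8] [0.3862 0.3652]
jar1 0.68 [317.3 213.9] [0.549  0.2521]
```

View pics/w32.png

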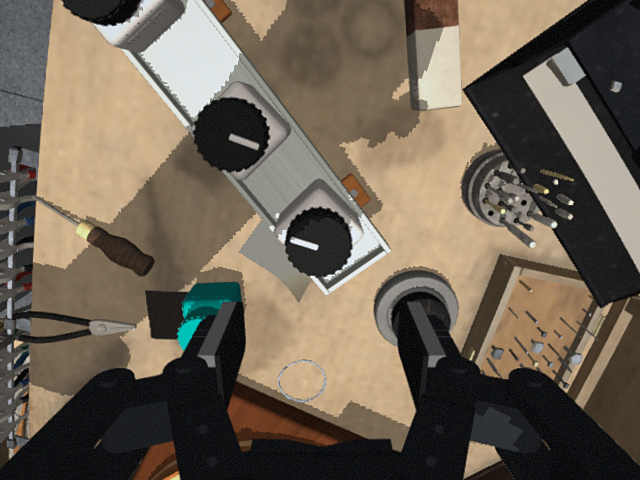

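Call:
{"fn": "servo_tool", "kwargs": {"slide": [[0, 0, -0.6], [0, 0, -0.6], [-0.8, -0.23, 0], [-0.8, -0.23, 0], [-0.8, -0.23, 0], [-0.8, -0.23, 0], [-0.8, -0.23, 0], [-0.8, -0.23, 0], [0, 0, 0], [0, 0, 0]], "spin": [0, 0, 0, 0, 0, 0, 0, 0, 0, 0], "claw": [0.4, 0.4, 0.4, 0.4, 0.4, 0.4, 0.4, 0.4, 0.4, 0.4]}}

```text
time_s: 78.3
ee_pos: [0.5471, 0.0053, 0.2788]
ee_rot: [-0.001, 0.603, 0.797, 0.0]
contact_force: [-0.3, -0.4, -0.1]
finger_gap: 0.706
```

```bash
python3 -c "
from h import *
print(env.read_state()['q'])
zoom('top',130,190,130,145,'pics/t33.png',5)
zoom('scene',150,270,120,160,'pics/s33.png',4.5)
zoom('top',280,130,190,150,'pics/t33b.png',4)
zoom('scene',100,130,370,300,'pics/s33b.png',2)
"
```

```text
[ 0.84059954  0.63351622 -1.40434171  1.68258074  0.63523189  1.38253318
 -0.38663918]
```

View pics/t33.png

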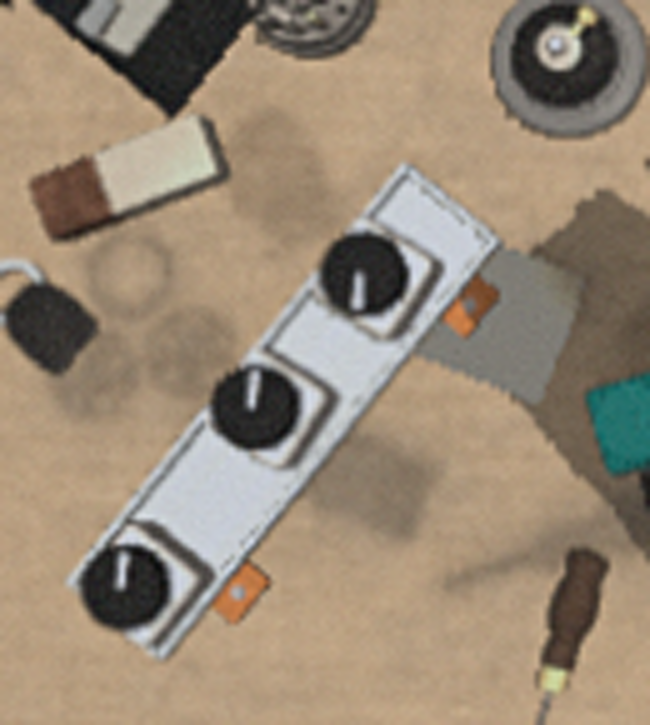

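View pics/s33.png

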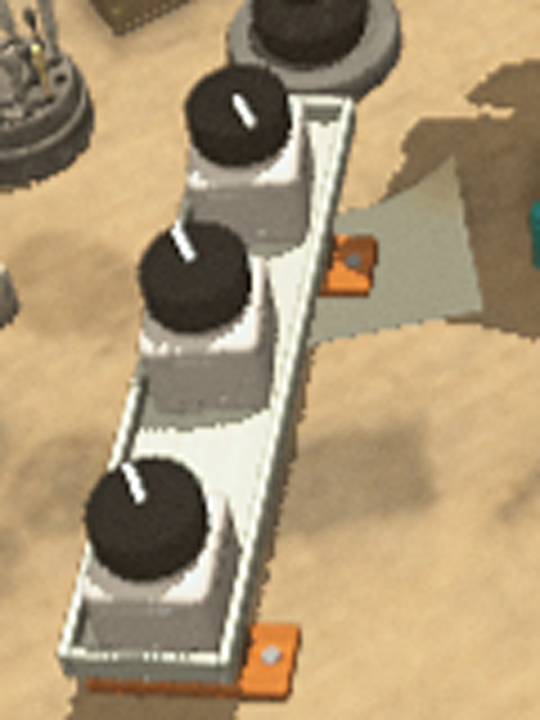

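View pics/t33b.png

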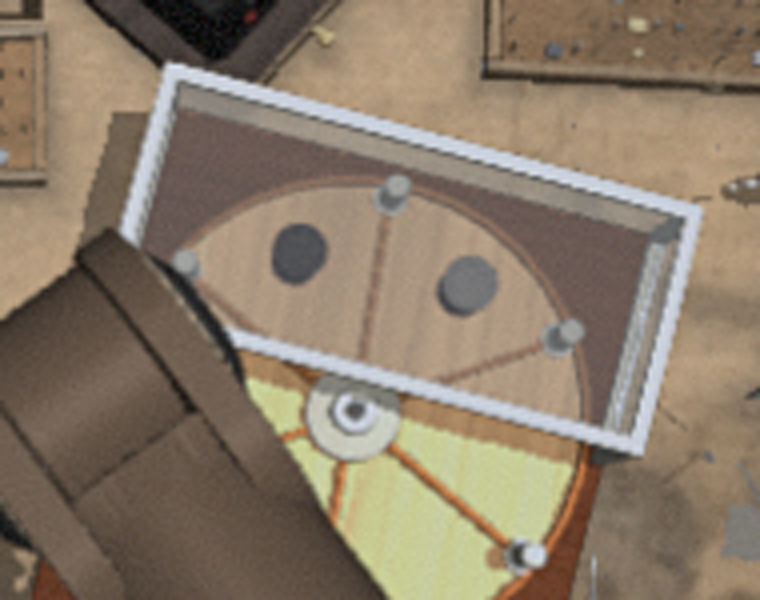

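View pics/s33b.png

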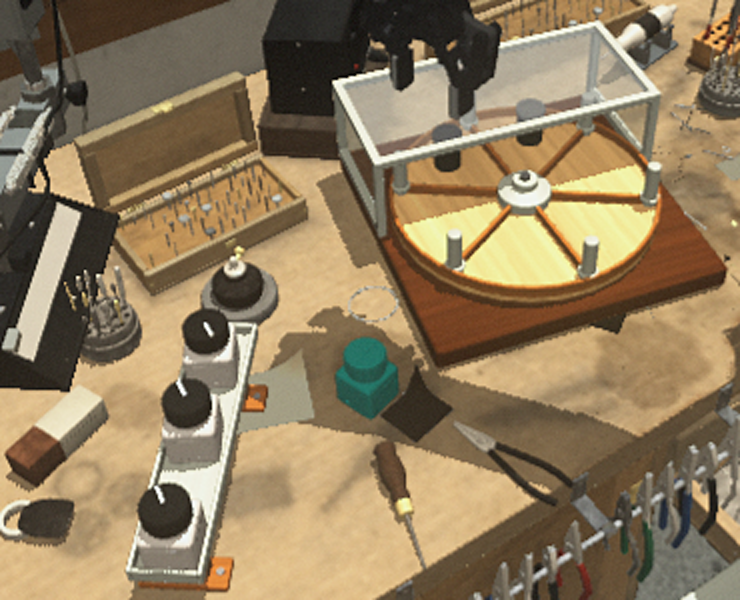

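```bash
python3 - <<'E'
from h import *
a=np.radians(-36.94);u=np.array([np.cos(a),np.sin(a)]);n=np.array([-u[1],u[0]])
ct=camera_info('top');cs=camera_info('scene')
for nm,p,q in [('A',(126,587),(147,508)),('B',(256,407),(193,268)),('C',(365,273),(239,106))]:
    for c,uv in [(ct,(np.array(p)+.5)/5-.5+[130,190]),(cs,(np.array(q)+.5)/4.5-.5+[150,270])]:
        w=unproj(c,uv,.129)[:2]-[.483,.3035];print(nm,'s',(w@u).round(4),'lat',(w@n).round(4))
A=np.array([.5927,-.1439])
for p in [(299,245),(468,278)]:
    w=unproj(ct,(np.array(p)+.5)/4-.5+[280,130],.089)[:2]-A;t=np.radians(-13.93);print('can x',w@[np.cos(t),np.sin(t)],'r',np.hypot(*w))
E
```

```text
A s -0.1029 lat -0.006
A s -0.1084 lat -0.0066
B s 0.0022 lat -0.001
B s -0.004 lat -0.0007
C s 0.0838 lat -0.0015
C s 0.0772 lat -0.0022
can x 0.08764741487921013 r 0.10639815425900188
can x 0.09596599985656046 r 0.105949973936221
```

```bash
python3 -c "
from h import *
print(env.close_job()); print(env.read_state()['time_s'])"
```

```text
the job is handed in; nothing more can be done
None
the job is handed in; nothing more can be done
```

The job is handed in. All three jars present stand in the ledge's channel with their caps unscrewed, and both canisters are under the hood. It took about 79 s of the 210 s. I turned the carousel twice by 75° anticlockwise, dragging a finger post each time. The spirit lamp and the turquoise look-alike were not touched.

**Jar positions:** In the last pictures the jars are at about -105, 0 and +80 mm along the channel. All appear upright and inside the lips.

**Caps:** Each cap was turned about 205–210°, or 3.6 rad. The white ribs in the pictures agree with that. I could not read the cap angles directly.

**Canisters:** They stand about 88 and 96 mm behind the tray's axis, roughly 106 mm from it.

**Less clean points:**
- **First jar moved:** It was shifted about 2 cm towards the end of the channel while the arm was elsewhere. It read about 6 mm off the middle line, where the limit is 8 mm and the channel allows 4 mm for a jar standing flat. I took it as flat against the lip, since the two views put its cap at the same height as the other jars' caps, and left it there.
- **Top camera scale:** Its pictures came out 1–2% short against the known sizes, so I used the wrist camera for the grasps and placings.
- **Joint 3:** It drifted to -1.40 rad, close to its -1.47 limit, but did not pass it.

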